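# Put the stamping bench's finished batch away

## Task

Put the batch away: stand each loose brass fitting upright on the floor of the empty front bay of the tray whose fixed sample matches it. Stack the two cartons on the sloping stand, the large one underneath, each lying parallel to the slope and centred across the stand, lengthwise down the slope, with its end against the backstop. Do not shift the magnifying glass.

Things in the scene. Friction and masses are not known exactly. Their poses are not given: they have to be found in the camera images.
- hex: Brass, 45 mm tall, standing upright loose on the bench, about 0.3 kg. Origin: centre of the underside, z up its axis. Hexagonal coupling, 32 mm across flats (37 mm across corners); two of its flats face its own +x and -x, the others at every 60 degrees.
- sleeve: Brass, 45 mm tall, standing upright loose on the bench, about 0.15 kg. Origin: centre of the underside, z up its axis. Plain round tube, 34 mm outside diameter, 26 mm bore, open through.
- bush: Brass, 45 mm tall, standing upright loose on the bench, about 0.28 kg. Origin: centre of the underside, z up its axis. Flanged bush: a flange 46 mm in diameter and 10 mm thick at the bottom, and a round neck 26 mm in diameter from 10 mm up to the top.
- tray_hex: Black fixed tray, 140 (x) by 100 mm (y). Origin: centre of underside, z up. Floor 4 mm thick; walls, and a cross wall at x = +12 mm, 4 mm thick, tops 15 mm above the bench. Behind the cross wall a fixed sample 45 mm tall stands at x = +40 mm: a hexagonal coupling. The empty front bay, 76 (x) by 92 mm (y) inside, is centred at x = -28 mm, y = 0.
- tray_sleeve: Black fixed tray, 140 (x) by 100 mm (y). Origin: centre of underside, z up. Floor 4 mm thick; walls, and a cross wall at x = +12 mm, 4 mm thick, tops 15 mm above the bench. Behind the cross wall a fixed sample 45 mm tall stands at x = +40 mm: a plain tube. The empty front bay, 76 (x) by 92 mm (y) inside, is centred at x = -28 mm, y = 0.
- tray_bush: Black fixed tray, 140 (x) by 100 mm (y). Origin: centre of underside, z up. Floor 4 mm thick; walls, and a cross wall at x = +12 mm, 4 mm thick, tops 15 mm above the bench. Behind the cross wall a fixed sample 45 mm tall stands at x = +40 mm: a flanged bush. The empty front bay, 76 (x) by 92 mm (y) inside, is centred at x = -28 mm, y = 0.
- carton_large: Closed plain cardboard carton with a tape stripe, 90 mm (x) by 60 mm (y) by 40 mm high, about 0.35 kg, loose, flat on the bench. Origin: centre of the underside, z up.
- carton_small: Closed plain cardboard carton with a tape stripe, 80 mm (x) by 48 mm (y) by 28 mm high, about 0.2 kg, loose, flat on the bench. Origin: centre of the underside, z up.
- stand: Grey fixed carton stand. Origin: centre of footprint at bench height, z up. A board 100 mm wide (y) slopes down 15 degrees towards +x (away from the robot) to a backstop square to it, 65 mm tall above the board. They meet at x = +50, z = 14 mm; the board runs 125 mm up from there, no side walls. Too rough for cartons to slide. Home underside centres: large x 6.5, z 25.6 mm; small x 21.7, z 63 mm.
- magnifier: Magnifying glass lying flat, loose, to be left alone: lens ring 62 mm across, origin at its centre; handle along its -x to 118 mm from the origin; 11 mm high. (Two marking punches, 9 mm high, also lie near the fittings; all else is clear of the work.)
Not all that is in view belongs to the job. What is shaped like the bush but purple is not meant. Leave any orange look-alike of the carton_small alone.

How it is judged:
At the end, for the whole second after the job is handed in: Each fitting upright (0.12 rad) on the floor of the front bay of its own sample's tray; small carton on large on the slope, tilted with it, lengthwise (0.17 rad), 15 mm of centred, within 12 mm of the backstop; all released, at rest; magnifier moved under 15 mm (x of hex in the frame of tray_hex between -0.056 and 0.002 m and y of hex in the frame of tray_hex between -0.036 and 0.036 m and z of hex in the frame of tray_hex between 0 and 0.008 m and angle between each of hex, sleeve, bush's own z axis and vertical below 0.12 rad and x of sleeve in the frame of tray_sleeve between -0.056 and 0.002 m and y of sleeve in the frame of tray_sleeve between -0.036 and 0.036 m and z of sleeve in the frame of tray_sleeve between 0 and 0.008 m and x of bush in the frame of tray_bush between -0.056 and 0.002 m and y of bush in the frame of tray_bush between -0.036 and 0.036 m and z of bush in the frame of tray_bush between 0 and 0.008 m and x of carton_large in the frame of stand between -0.0055 and 0.0105 m and y of carton_large in the frame of stand between -0.015 and 0.015 m and z of carton_large in the frame of stand between 0.0206 and 0.0326 m and angle between the z axis of carton_large and the z axis of stand, either way round between 0.17 and 0.35 rad and angle between the y axis of each of carton_large, carton_small and the y axis of stand, either way round below 0.17 rad and angle between each of carton_large, carton_small's own z axis and vertical below 0.5 rad and x of carton_small in the frame of stand between 0.0097 and 0.0257 m and y of carton_small in the frame of stand between -0.015 and 0.015 m and z of carton_small in the frame of stand between 0.058 and 0.07 m and angle between the z axis of carton_small and the z axis of stand, either way round between 0.17 and 0.35 rad and linear speed of each of hex, sleeve, bush, carton_large, carton_small below 0.02 m/s); the robot touches nothing.
It fails at once if the magnifying glass is shifted by more than 15 mm (distance of magnifier from where it was at the start of the episode above 0.015 m).
It also fails if it takes over 131 s, if anything falls off the work surface, if the arm or the gripper's body presses on something with over 40 N, if the wrist force passes 120 N, or if a joint passes its speed limit or range.

## Robot

A 6-joint arm with a two-finger parallel gripper is mounted at the origin on the work surface. World frame = base frame: x ahead of the robot, y to its left, z up, the work surface at z = 0. Lengths are in m, angles in rad, forces in N, time in s.
With the tool pointing down it reaches from about 0.4 to 0.925 m from the base axis. Payload 12.5 kg.
Tool frame: the origin (TCP) lies at the very end of the fingers, on their centre line; the grasp point (between the pads) lies 19 mm behind it (manip.pinch_z is the distance from the TCP to the grasp point, in m); x points along the fingers, y is the direction in which the jaws open and shut, and the axes are right-handed (so a half turn about x gives the same grasp; the last joint's range is limited). The gripper opens to 95 mm and grips with 3 to 60 N. Pads are 20 mm wide; open, the fingers measure 119 mm over their backs; the gripper's body (75 mm by 180 mm) begins 59 mm behind the grasp point.
Start: joints at [-1.337, 0.491, 1.559, -0, 1.092, -0.106], TCP at [0.208, -0.589, 0.215] pointing down, gripper open.
Joint ranges: [-3.1, 3.1], [-0.84, 2.19], [0.05, 2.79], [-1.13, 4.28], [0.06, 2.93], [-2.69, 2.69]. Speed limits (rad/s): [2.22, 2.22, 2.79, 3.14, 3.14, 3.14].

## Interface

Orientations are given as a unit quaternion [x, y, z, w].
In Python, from cell import manip gives the robot as it stands.
- The arm moves only by the shell command python3 -m inch 'ROWS'. ROWS is JSON, a list of rows, each an object with "hand": the finger opening in m, from 0 to 0.0951; "dp": the shift along the tool's x, y, z in m, a list of three; "turn": the turn about the tool's x in degrees. A call has 1 to 20 rows; each row shifts and turns the commanded pose from where the row before left it, along the tool's axes as they then stand; what a row does not reach is not made up. A row lasts 1/10 s, in which the tool goes at most 50 mm and 8.59 degrees, less where a joint would pass 70% of its speed; a pose out of reach is approached as far as the arm can. A call is refused whole if a number of a shift passes 0.05 or a number of a turn 8.59, either way. A call with a gripper value outside its range is refused whole. The fingers move at their own pace and stop on an object; the grip force is fixed at half the most. Time passes only in rows, so rows that do not move let the fingers close. It gives the time, the measured TCP pose, the force and the opening at its end, in the units of the state.
- manip.state(): the state, without advancing time (a new reading comes with each control period).
- manip.get_image(name): name is "scene" or "top" or "wrist"; returns a dict with "pixels" (420x560x3 uint8, red, green, blue), "range_z" (420x560 float32, m along the optical axis (not along the pixel's ray), 0 where there is no reading), "vertical_fov" (degrees; the focal length in pixels is half the picture's height over the tangent of half this angle, whatever the lens; pixels are square), "cx", "cy" (the principal point, pixels), "extrinsics" (4x4, takes a point from world to camera coordinates); the wrist camera has in their place "T_tool_cam" (4x4, takes a point from camera to tool coordinates, whose origin is the TCP and whose axes are the tool frame's). Camera axes: x right, y down, z forward; pixel columns grow to the right and rows downward; lengths in m; the calibration is good to about 2 mm. A picture is of the moment at which its call begins: read the wrist's pose just before it.
- manip.finish_job(): hands the job in, once; it reports no verdict.
The state is a dict: "time_s": time; "joint_positions": joint angles; "qvel": joint speeds; "tau": joint torques, N m; "position": TCP position; "eef_rot": TCP orientation; "contact_force": force on the tool from outside, world axes, zero at the start; "torque": the same for the moment, N m; "opening": opening from 0.0 (shut) to 1.0 (fully open).
Only numpy, scipy, OpenCV 4.12 (cv2) and the standard library are available. Lean on these libraries where they do the work, as an engineer would, in place of code of your own. Each camera call takes 0.05 s, during which the arm holds its last target.

## Working session

There is one attempt and no reset: what is moved stays moved. The work goes in short steps, Python scripts to look and compute and a shell command to move; the robot and the scene stay as the last step left them, time stands still between calls to the robot, and variables do not carry over. Pictures are saved under pics/ and viewed, and the job is handed in when it is done.

```bash
ls; mkdir -p pics; cat > h.py <<'E'
import numpy as np, cv2
from cell import manip
from scipy.spatial.transform import Rotation as R
def grab(n,save=None):
    s=manip.state(); im=manip.get_image(n)
    if save: cv2.imwrite('pics/'+save,cv2.cvtColor(im['pixels'],cv2.COLOR_RGB2BGR))
    if 'extrinsics' in im: im['Twc']=np.linalg.inv(np.array(im['extrinsics']))
    else:
        T=np.eye(4);T[:3,:3]=R.from_quat(s['eef_rot']).as_matrix();T[:3,3]=s['position']
        im['Twc']=T@np.array(im['T_tool_cam'])
    im['f']=im['pixels'].shape[0]/2/np.tan(np.radians(im['vertical_fov'])/2)
    return im
def cloud(im):
    z=im['range_z'];v,u=np.mgrid[:z.shape[0],:z.shape[1]]
    P=np.stack([(u-im['cx'])*z/im['f'],(v-im['cy'])*z/im['f'],z],-1)
    W=P@im['Twc'][:3,:3].T+im['Twc'][:3,3]; W[z<=0]=np.nan
    return W
def ray(im,u,v,h):
    d=im['Twc'][:3,:3]@np.array([(u-im['cx'])/im['f'],(v-im['cy'])/im['f'],1]);o=im['Twc'][:3,3]
    return o+d*(h-o[2])/d[2]
E
python3 - <<'E'
from h import *
s=manip.state();print({k:np.round(v,3) for k,v in s.items()},manip.pinch_z)
for n in ['scene','top','wrist']:
    im=grab(n,n+'0.png'); print(n,im['f'],im['cx'],im['cy'],np.round(im['Twc'],3).tolist())
E
```

```text
pics
{'time_s': np.float64(0.0), 'joint_positions': array([-1.337,  0.492,  1.559, -0.   ,  1.092, -0.106]), 'qvel': array([ 0.001,  0.003,  0.002, -0.001, -0.   ,  0.001]), 'tau': array([-0.0000e+00, -6.1264e+01, -2.5818e+01,  6.9000e-02,  4.8000e-02,
       -0.0000e+00]), 'position': array([ 0.208, -0.589,  0.214]), 'eef_rot': array([-0.697, -0.12 ,  0.697, -0.119]), 'contact_force': array([-0.06 ,  0.039,  0.172]), 'torque': array([ 0.033,  0.02 , -0.008]), 'opening': np.float64(0.999)} 0.0188
scene 395.9259776767088 278.86706424174446 210.1616542655359 [[0.907, 0.291, -0.304, 0.727], [0.42, -0.627, 0.656, -0.589], [-0.0, -0.723, -0.691, 0.669], [0.0, 0.0, 0.0, 1.0]]
top 534.0325934059231 283.8043241525693 199.4905596249517 [[-0.007, -0.999, 0.038, 0.362], [-1.0, 0.007, -0.004, 0.008], [0.004, -0.038, -0.999, 1.335], [0.0, 0.0, 0.0, 1.0]]
wrist 317.04881452273094 279.9900257259416 212.94661187247704 [[0.333, -0.901, -0.276, 0.287], [-0.943, -0.319, -0.096, -0.563], [-0.001, 0.292, -0.956, 0.384], [0.0, 0.0, 0.0, 1.0]]
```

View pics/scene0.png

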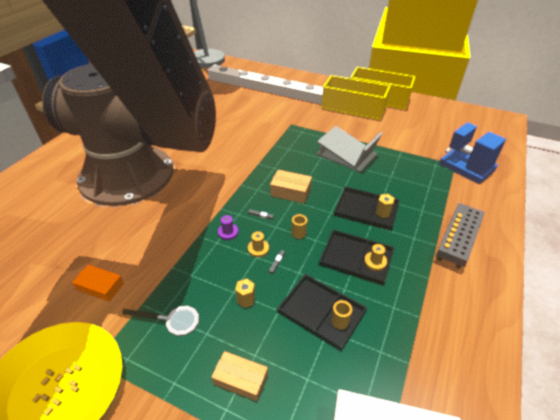

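View pics/top0.png

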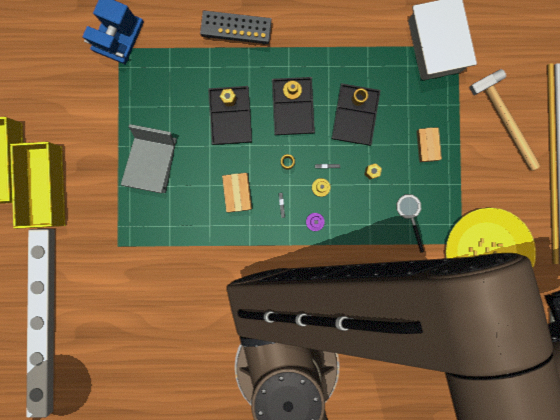

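View pics/wrist0.png

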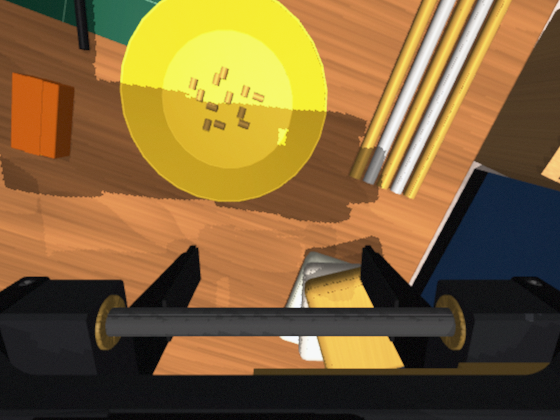

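The top view shows the tray samples: hex at px (227,96), bush at (292,90) and tube at (361,96). The loose fittings are the sleeve at (288,161), bush at (321,187) and hex at (374,171), with the purple decoy at (316,222). The cartons are the large at (236,192) and small at (430,144), the stand is at (148,160), the lens at (409,207), and the punches at (328,166) and (282,203). Next I'll measure them.

```bash
cat > meas.py <<'E'
from h import *
im=grab('top','top1.png');W=cloud(im);rgb=im['pixels']
hsv=cv2.cvtColor(rgb,cv2.COLOR_RGB2HSV)
Z=np.nan_to_num(W[...,2])
print('bench z',np.nanmedian(W[100:240,120:220,2][:, :20]), np.nanmedian(W[225:240,130:200,2]))
def comp(mask,tag,amin=25):
    n,l,st,c=cv2.connectedComponentsWithStats(mask.astype(np.uint8))
    for i in range(1,n):
        if st[i,4]<amin: continue
        m=l==i; P=W[m]; zt=np.nanpercentile(P[:,2],80)
        cs,_=cv2.findContours(m.astype(np.uint8),0,2); r=cv2.minAreaRect(max(cs,key=len))
        box=np.array([ray(im,u,v,zt)[:2] for u,v in cv2.boxPoints(r)])
        e=box[1]-box[0];g=box[2]-box[1]
        print(tag,'px',np.round(c[i]),'area',st[i,4],'ztop %.3f'%zt,'rectc',np.round(box.mean(0),4),'e',np.round([np.hypot(*e),np.degrees(np.arctan2(e[1],e[0]))],3),'g',np.round([np.hypot(*g),np.degrees(np.arctan2(g[1],g[0]))],3))
roi=np.zeros(Z.shape,bool);roi[40:250,115:465]=1
comp(roi&(hsv[...,0]>8)&(hsv[...,0]<35)&(hsv[...,1]>70)&(Z>0.02)&(Z<0.08),'brass/carton')
comp(roi&(hsv[...,2]<70)&(hsv[...,1]<100),'black',150)
comp(roi&(hsv[...,1]<60)&(hsv[...,2]>80),'grey',25)
E
python3 meas.py
python3 - <<'E'
import cv2
a=cv2.imread('pics/top1.png')[40:250,115:465]
cv2.imwrite('pics/crop1.png',cv2.resize(a,(800,480),interpolation=cv2.INTER_CUBIC))
E
```

```text
bench z 0.0015267751829702858 0.0005905617970802801
brass/carton px [292.  87.] area 107 ztop 0.050 rectc [ 0.6832 -0.0199] e [ 2.4000e-02 -9.0329e+01] g [2.90000e-02 1.79554e+02]
brass/carton px [228.  97.] area 164 ztop 0.050 rectc [0.6609 0.1367] e [ 3.6000e-02 -9.0333e+01] g [3.70000e-02 1.79804e+02]
brass/carton px [359.  96.] area 135 ztop 0.050 rectc [ 0.6591 -0.1825] e [ 4.0000e-02 -4.5284e+01] g [ 3.30000e-02 -1.35752e+02]
brass/carton px [429. 144.] area 649 ztop 0.031 rectc [ 0.5448 -0.3557] e [ 5.0000e-02 -8.5138e+01] g [ 8.0000e-02 -1.7584e+02]
brass/carton px [287. 161.] area 82 ztop 0.046 rectc [ 0.5034 -0.0066] e [ 2.9000e-02 -9.0363e+01] g [3.4000e-02 1.7957e+02]
brass/carton px [373. 171.] area 154 ztop 0.048 rectc [ 0.4776 -0.2133] e [ 3.6000e-02 -9.0368e+01] g [3.40000e-02 1.79218e+02]
brass/carton px [236. 192.] area 926 ztop 0.042 rectc [0.4291 0.117 ] e [ 6.0000e-02 -8.3769e+01] g [ 9.00000e-02 -1.73681e+02]
brass/carton px [321. 186.] area 87 ztop 0.047 rectc [ 0.4409 -0.0883] e [ 2.6000e-02 -4.5408e+01] g [ 2.20000e-02 -1.35512e+02]
brass/carton px [454. 232.
[... 770 characters left out ...]
rey px [119.  54.] area 28 ztop 0.055 rectc [0.7649 0.3984] e [ 9.000e-03 -2.611e+01] g [ 1.70000e-02 -1.17049e+02]
grey px [149. 129.] area 143 ztop 0.077 rectc [0.5767 0.319 ] e [ 9.000e-03 -1.102e+01] g [ 9.90000e-02 -1.01717e+02]
grey px [147. 165.] area 2037 ztop 0.040 rectc [0.4964 0.334 ] e [  0.126 -14.472] g [ 1.02000e-01 -1.05152e+02]
grey px [327. 166.] area 102 ztop 0.011 rectc [ 0.4942 -0.1064] e [ 6.0000e-02 -9.0368e+01] g [1.00000e-02 1.79384e+02]
grey px [281. 205.] area 103 ztop 0.011 rectc [0.3979 0.008 ] e [ 1.1000e-02 -8.5977e+01] g [ 6.00000e-02 -1.75994e+02]
grey px [409. 206.] area 501 ztop 0.009 rectc [ 0.391  -0.3115] e [  0.061 -35.402] g [ 6.90000e-02 -1.25252e+02]
```

View pics/crop1.png

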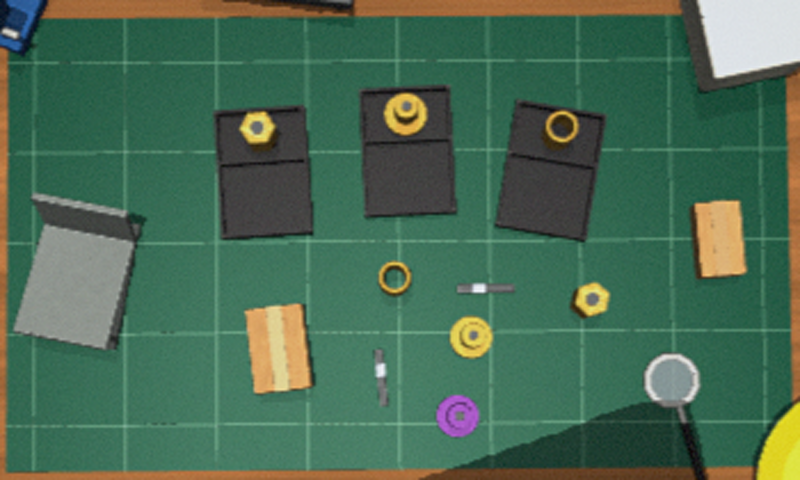

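```bash
cat > go.py <<'E'
import sys
from h import *
# usage: go.py x y z yaw  ; yaw = direction (deg) of jaw axis (tool y) in world, mod 180
def plan(x,y,z,yaw):
    s=manip.state();Rm=R.from_quat(s['eef_rot']).as_matrix();p=s['position']
    ty=np.degrees(np.arctan2(Rm[1,1],Rm[0,1]))
    d=(yaw-ty+90)%180-90   # world turn about +z
    sgn=1 if Rm[2,0]>0 else -1
    dl=np.array([x,y,z])-p
    print('t %.2f pos'%s['time_s'],np.round(p,4),'jaw yaw %.2f'%ty,'tilt %.2f'%np.degrees(np.arccos(abs(Rm[2,0]))),'j1,j6',np.round(np.array(s['joint_positions'])[[0,5]],2),'F',np.round(s['contact_force'],1),'open %.4f'%(s['opening']*.0951))
    print(' turn(tool x) %.2f'%(sgn*d),' dp now mm',np.round(Rm.T@dl*1000,1))
    R2=R.from_rotvec([0,0,np.radians(d)]).as_matrix()@Rm
    print(' dp after turn mm',np.round(R2.T@dl*1000,1), ' alt turn',sgn*(d-180*np.sign(d)))
plan(*map(float,sys.argv[1:5]))
E
python3 go.py 0.4776 -0.2133 0.15 0
python3 - <<'E'
from h import *
im=grab('top');W=cloud(im)
# stand fit: board plane
m=np.zeros(W.shape[:2],bool);m[140:190,125:172]=1
hsv=cv2.cvtColor(im['pixels'],cv2.COLOR_RGB2HSV)
g=(hsv[...,1]<60)&(hsv[...,2]>80)
P=W[m&g&(W[...,2]>.012)];A=np.c_[P[:,:2],np.ones(len(P))]
for _ in range(3):
    c=np.linalg.lstsq(A,P[:,2],rcond=None)[0];r=abs(A@c-P[:,2]);k=r<.004;A=A[k];P=P[k]
print('n',len(P),'slope',np.degrees(np.arctan(np.hypot(*c[:2]))),'downdir',np.degrees(np.arctan2(-c[1],-c[0])),c)
ps=np.degrees(np.arctan2(-c[1],-c[0]))
for yaw in (-11.,-12.,-13.,-14.):
    a=np.radians(yaw);Q=P[:,:2];u=Q@[np.cos(a),np.sin(a)];v=Q@[-np.sin(a),np.cos(a)]
    print(yaw,'u',np.percentile(u,[0.5,1,99,99.5]).round(4),'v',np.percentile(v,[.5,1,99,99.5]).round(4))
# board mask edges in xyz: rect in plane coords
cs=np.c_[P[:,:2]].astype(np.float32)*1000
print(cv2.minAreaRect(cs), P[:,2].min(),P[:,2].max())
# backstop top
B=W[124:136,130:178][(W[124:136,130:178,2]>.068)]
print('backstop top n',len(B)); print(cv2.minAreaRect(B[:,:2].astype(np.float32)*1000),B[:,2].max())
E
```

```text
t 0.20 pos [ 0.2083 -0.5891  0.2143] jaw yaw -70.53 tilt 0.04 j1,j6 [-1.34 -0.11] F [-0.5  0.2 -0.5] open 0.0952
 turn(tool x) -70.53  dp now mm [  64.5 -264.5 -379.2]
 dp after turn mm [  64.1  269.3 -375.8]  alt turn 109.47060915861408
n 1686 slope 14.856111795591508 downdir -11.330127583120786 [-0.26008986  0.05211332  0.14204397]
-11.0 u [0.3655 0.3663 0.4842 0.4851] v [0.3752 0.3761 0.4736 0.4743]
-12.0 u [0.3579 0.3586 0.477  0.4778] v [0.3827 0.3833 0.4811 0.482 ]
-13.0 u [0.35   0.3509 0.4695 0.4703] v [0.3898 0.3904 0.4882 0.4895]
-14.0 u [0.3421 0.343  0.462  0.4629] v [0.3963 0.3972 0.4959 0.4971]
((498.59722900390625, 335.5593566894531), (100.9758071899414, 121.84087371826172), 79.71930694580078) 0.012070889379021121 0.04872828532522
backstop top n 179
((576.1796875, 319.3387756347656), (97.02050018310547, 10.939062118530273), 78.86158752441406) 0.08263959492085338
```

```bash
python3 -m inch '[{"hand":0.07,"dp":[0,0,0],"turn":-7.8},{"hand":0.07,"dp":[0,0,0],"turn":-7.8},{"hand":0.07,"dp":[0,0,0],"turn":-7.8},{"hand":0.07,"dp":[0,0,0],"turn":-7.8},{"hand":0.07,"dp":[0,0,0],"turn":-7.8},{"hand":0.07,"dp":[0,0,0],"turn":-7.8},{"hand":0.07,"dp":[0,0,0],"turn":-7.8},{"hand":0.07,"dp":[0,0,0],"turn":-7.8},{"hand":0.07,"dp":[0,0,0],"turn":-7.8}]'; python3 go.py 0.4776 -0.2133 0.2 0
```

```text
time_s: 1.15
position: [0.2083, -0.5892, 0.2145]
eef_rot: [0.5, 0.5, -0.5, 0.5]
contact_force: [-0.1, 0.3, -0.1]
opening: 0.733
t 1.15 pos [ 0.2083 -0.5892  0.2145] jaw yaw -0.01 tilt 0.01 j1,j6 [-1.34 -1.34] F [-0.1  0.3 -0.1] open 0.0697
 turn(tool x) -0.01  dp now mm [  14.6  269.2 -376. ]
 dp after turn mm [  14.6  269.3 -375.9]  alt turn 179.99141714289487
```

```bash
python3 -m inch '[{"hand":0.07,"dp":[0,0.03,-0.038],"turn":0},{"hand":0.07,"dp":[0,0.03,-0.04],"turn":0},{"hand":0.07,"dp":[0,0.03,-0.04],"turn":0},{"hand":0.07,"dp":[0,0.03,-0.04],"turn":0},{"hand":0.07,"dp":[0,0.03,-0.04],"turn":0},{"hand":0.07,"dp":[0,0.03,-0.04],"turn":0},{"hand":0.07,"dp":[0,0.03,-0.04],"turn":0},{"hand":0.07,"dp":[0,0.03,-0.04],"turn":0},{"hand":0.07,"dp":[0,0.029,-0.04],"turn":0},{"hand":0.07,"dp":[0,0,-0.018],"turn":0},{"hand":0.07,"dp":[0,0,0],"turn":0}]'; python3 go.py 0.4776 -0.2133 0.2 0
python3 -c "
from h import *
im=grab('wrist','w1.png')
print(im['Twc'].round(3))"
```

```text
time_s: 2.25
position: [0.4796, -0.2127, 0.2145]
eef_rot: [-0.501, -0.5, 0.501, -0.499]
contact_force: [-0.3, 0.2, 0.5]
opening: 0.735
t 2.25 pos [ 0.4796 -0.2127  0.2145] jaw yaw -0.14 tilt 0.04 j1,j6 [-0.54 -0.54] F [-0.3  0.2  0.5] open 0.0699
 turn(tool x) -0.14  dp now mm [14.5 -2.   0.6]
 dp after turn mm [14.5 -2.   0.6]  alt turn 179.8580484995765
[[ 1.    -0.002 -0.001  0.48 ]
 [-0.002 -0.956 -0.292 -0.131]
 [-0.     0.292 -0.956  0.385]
 [ 0.     0.     0.     1.   ]]
```

View pics/w1.png

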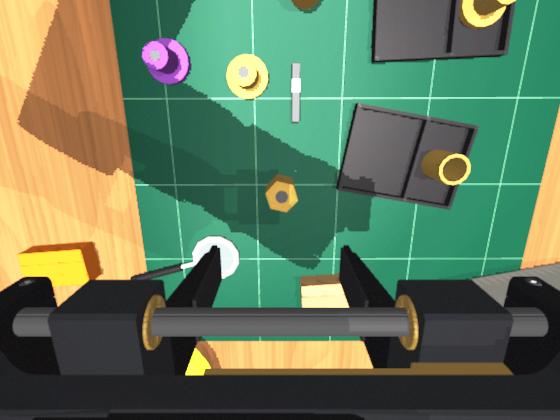

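Wrist view: hex at (282,196), bush at (246,73), purple decoy at (165,60), lens at (214,257), sleeve tray at (408,155). I'll refine the hex centre and its flats.

```bash
cat > top45.py <<'E'
# fits outline of a 45mm-tall thing's top in wrist image: args u v zlo zhi
import sys
from h import *
u0,v0=map(int,sys.argv[1:3]);zl,zh=map(float,sys.argv[3:5])
im=grab('wrist');W=cloud(im);Z=np.nan_to_num(W[...,2])
m=((Z>zl)&(Z<zh)).astype(np.uint8)
k=np.zeros_like(m);k[max(0,v0-45):v0+45,max(0,u0-45):u0+45]=1
n,l,st,c=cv2.connectedComponentsWithStats(m*k)
i=1+np.argmax(st[1:,4]);cs,_=cv2.findContours((l==i).astype(np.uint8),0,1);cs=max(cs,key=len)
zt=np.median(Z[l==i]);print('area',st[i,4],'ztop',zt)
pts=np.array([ray(im,a,b,zt)[:2] for a,b in cs[:,0]],np.float32)*1000
(cx,cy),r=cv2.minEnclosingCircle(pts);print('circle',cx,cy,r,'ellipse',cv2.fitEllipse(pts))
h=cv2.convexHull(pts)[:,0]
for a in range(0,180,5):
    d=np.array([np.cos(np.radians(a)),np.sin(np.radians(a))]);q=h@d
    print(a,'%.1f'%(q.max()-q.min()),end='; ')
print()
E
python3 top45.py 282 196 0.04 0.06; python3 top45.py 246 73 0.04 0.06
```

```text
area 732 ztop 0.04510282183885553
circle 480.40386962890625 -214.68138122558594 18.188772201538086 ellipse ((480.2695007324219, -214.6215057373047), (33.070404052734375, 33.62931823730469), 18.288227081298828)
0 35.2; 5 34.5; 10 33.5; 15 32.3; 20 32.6; 25 33.5; 30 34.6; 35 35.4; 40 36.0; 45 36.3; 50 36.3; 55 36.1; 60 35.6; 65 34.8; 70 33.7; 75 32.9; 80 33.0; 85 33.6; 90 34.0; 95 34.9; 100 35.5; 105 35.9; 110 36.0; 115 35.8; 120 35.4; 125 34.7; 130 33.7; 135 32.5; 140 32.9; 145 34.1; 150 35.1; 155 35.8; 160 36.2; 165 36.4; 170 36.3; 175 35.9; 
area 578 ztop 0.045174069270044026
circle 443.1520690917969 -89.20027923583984 12.994412422180176 ellipse ((443.21112060546875, -89.10818481445312), (24.444007873535156, 25.192350387573242), 39.102272033691406)
0 24.8; 5 25.2; 10 25.3; 15 25.3; 20 25.2; 25 25.1; 30 25.0; 35 24.8; 40 24.7; 45 24.4; 50 24.6; 55 24.8; 60 24.9; 65 25.0; 70 25.0; 75 25.1; 80 25.3; 85 25.4; 90 25.3; 95 25.6; 100 25.6; 105 25.6; 110 25.7; 115 25.6; 120 25.8; 125 25.8; 130 25.6; 135 25.6; 140 25.6; 145 25.6; 150 25.6; 155 25.5; 160 25.4; 165 25.4; 170 25.2; 175 24.9;
```

```bash
python3 -m inch '[{"hand":0.07,"dp":[0,0,0],"turn":-8.5},{"hand":0.07,"dp":[0,0,0],"turn":-8.5}]'; python3 go.py 0.4803 -0.2146 0.012 17
```

```text
time_s: 2.6
position: [0.4789, -0.2164, 0.2146]
eef_rot: [0.421, 0.568, -0.421, 0.568]
contact_force: [-0.8, -0.6, 0.3]
opening: 0.741
t 2.60 pos [ 0.4789 -0.2164  0.2146] jaw yaw 16.88 tilt 0.02 j1,j6 [-0.55 -0.84] F [-0.8 -0.6  0.3] open 0.0705
 turn(tool x) -0.12  dp now mm [202.6   1.8  -1.4]
 dp after turn mm [202.6   1.9  -1.4]  alt turn 179.8794750583234
```

```bash
python3 -m inch '[{"hand":0.07,"dp":[0.045,0.001,-0.001],"turn":0},{"hand":0.07,"dp":[0.045,0,0],"turn":0},{"hand":0.07,"dp":[0.04,0,0],"turn":0},{"hand":0.07,"dp":[0,0,0],"turn":0}]'; python3 go.py 0.4803 -0.2146 0.012 17
```

```text
time_s: 3.0
position: [0.4777, -0.2139, 0.0808]
eef_rot: [0.423, 0.569, -0.423, 0.564]
contact_force: [-1.0, -0.2, 0.1]
opening: 0.736
t 3.00 pos [ 0.4777 -0.2139  0.0808] jaw yaw 16.55 tilt 0.43 j1,j6 [-0.55 -0.84] F [-1.  -0.2  0.1] open 0.0700
 turn(tool x) -0.45  dp now mm [68.8  2.6  1.8]
 dp after turn mm [68.8  2.6  1.8]  alt turn 179.54592077834567
```

```bash
python3 -m inch '[{"hand":0.07,"dp":[0.03,0.001,0],"turn":0},{"hand":0.07,"dp":[0.025,0,0],"turn":0},{"hand":0.07,"dp":[0,0,0],"turn":0},{"hand":0.07,"dp":[0,0,0],"turn":0}]'; python3 go.py 0.4803 -0.2146 0.012 17
```

```text
time_s: 3.4
position: [0.4815, -0.2143, 0.0312]
eef_rot: [0.422, 0.567, -0.422, 0.567]
contact_force: [0.6, -0.8, 0.6]
opening: 0.733
t 3.40 pos [ 0.4815 -0.2143  0.0312] jaw yaw 16.62 tilt 0.06 j1,j6 [-0.54 -0.83] F [ 0.6 -0.8  0.6] open 0.0697
 turn(tool x) -0.38  dp now mm [19.2 -1.3 -0.1]
 dp after turn mm [19.2 -1.3 -0.1]  alt turn 179.61924908638076
```

```bash
python3 -m inch '[{"hand":0.07,"dp":[0.017,-0.001,0],"turn":0},{"hand":0.07,"dp":[0,0,0],"turn":0},{"hand":0.02,"dp":[0,0,0],"turn":0},{"hand":0.02,"dp":[0,0,0],"turn":0},{"hand":0.02,"dp":[0,0,0],"turn":0},{"hand":0.02,"dp":[0,0,0],"turn":0},{"hand":0.02,"dp":[0,0,0],"turn":0},{"hand":0.02,"dp":[0,0,0],"turn":0}]'; python3 go.py 0.5962 0.1326 0.09 17
```

```text
time_s: 4.2
position: [0.4803, -0.2136, 0.0128]
eef_rot: [0.422, 0.567, -0.422, 0.567]
contact_force: [-0.4, 0.1, 3.7]
opening: 0.334
t 4.20 pos [ 0.4803 -0.2136  0.0128] jaw yaw 16.67 tilt 0.02 j1,j6 [-0.54 -0.84] F [-0.4  0.1  3.7] open 0.0318
 turn(tool x) -0.33  dp now mm [ -77.2  210.4 -298.4]
 dp after turn mm [ -77.2  212.1 -297.2]  alt turn 179.66965732471851
```

```bash
python3 -m inch '[{"hand":0.02,"dp":[-0.03,0,0],"turn":0},{"hand":0.02,"dp":[-0.05,0,0],"turn":0},{"hand":0.02,"dp":[-0.01,0.02,-0.03],"turn":0},{"hand":0.02,"dp":[0,0.024,-0.034],"turn":0},{"hand":0.02,"dp":[0,0.024,-0.034],"turn":0},{"hand":0.02,"dp":[0,0.024,-0.034],"turn":0},{"hand":0.02,"dp":[0,0.024,-0.034],"turn":0},{"hand":0.02,"dp":[0,0.024,-0.034],"turn":0},{"hand":0.02,"dp":[0,0.024,-0.034],"turn":0},{"hand":0.02,"dp":[0,0.024,-0.033],"turn":0},{"hand":0.02,"dp":[0,0.014,-0.02],"turn":0},{"hand":0.02,"dp":[0,0.008,-0.01],"turn":0},{"hand":0.02,"dp":[0,0,0],"turn":0}]'; python3 go.py 0.5962 0.1326 0.017 17; python3 -c "
from h import *
grab('wrist','w2.png')"
```

```text
time_s: 5.5
position: [0.5961, 0.1321, 0.1021]
eef_rot: [0.422, 0.568, -0.422, 0.567]
contact_force: [-0.0, -0.9, -2.5]
opening: 0.333
t 5.50 pos [0.5961 0.1321 0.1021] jaw yaw 16.76 tilt 0.04 j1,j6 [ 0.11 -0.18] F [-0.  -0.9 -2.5] open 0.0317
 turn(tool x) -0.24  dp now mm [85.1  0.3 -0.5]
 dp after turn mm [85.1  0.3 -0.5]  alt turn 179.76442655478053
```

View pics/w2.png

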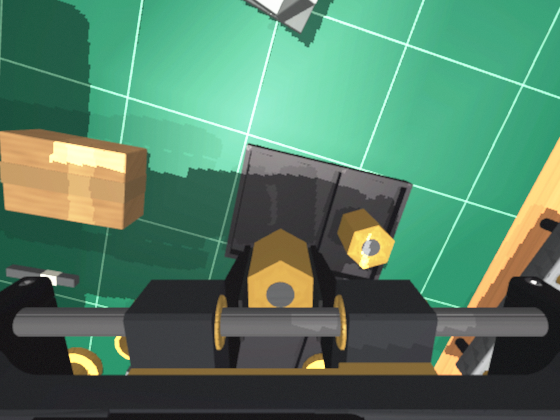

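The hex is held over the hex tray's bay, left of the cross wall, with the sample at (370,247). Lowering it now.

```bash
python3 -m inch '[{"hand":0.02,"dp":[0.035,0,0],"turn":0},{"hand":0.02,"dp":[0.03,0,0],"turn":0},{"hand":0.02,"dp":[0.012,0,0],"turn":0},{"hand":0.02,"dp":[0.004,0,0],"turn":0},{"hand":0.02,"dp":[0,0,0],"turn":0},{"hand":0.02,"dp":[0.002,0,0],"turn":0},{"hand":0.02,"dp":[0,0,0],"turn":0}]'; python3 go.py 0.5962 0.1326 0.017 17
```

```text
time_s: 6.25
position: [0.5966, 0.1311, 0.0205]
eef_rot: [0.423, 0.567, -0.422, 0.568]
contact_force: [0.3, -0.1, -2.7]
opening: 0.338
t 6.25 pos [0.5966 0.1311 0.0205] jaw yaw 16.67 tilt 0.08 j1,j6 [ 0.11 -0.18] F [ 0.3 -0.1 -2.7] open 0.0322
 turn(tool x) -0.33  dp now mm [ 3.5  0.1 -1.6]
 dp after turn mm [ 3.5  0.1 -1.6]  alt turn 179.66673473519077
```

```bash
python3 -m inch '[{"hand":0.02,"dp":[0.002,0,0],"turn":0},{"hand":0.02,"dp":[0.001,0,0],"turn":0},{"hand":0.02,"dp":[0,0,0],"turn":0}]'; python3 go.py 0.5962 0.1326 0.017 17;python3 -m inch '[{"hand":0.02,"dp":[0.001,0,0],"turn":0},{"hand":0.02,"dp":[0,0,0],"turn":0}]'; python3 go.py 0.5962 0.1326 0.017 17
```

```text
time_s: 6.55
position: [0.5963, 0.1312, 0.0169]
eef_rot: [0.422, 0.567, -0.422, 0.567]
contact_force: [0.4, -0.3, -1.2]
opening: 0.335
t 6.55 pos [0.5963 0.1312 0.0169] jaw yaw 16.67 tilt 0.03 j1,j6 [ 0.11 -0.18] F [ 0.4 -0.3 -1.2] open 0.0319
 turn(tool x) -0.33  dp now mm [-0.1  0.3 -1.3]
 dp after turn mm [-0.1  0.3 -1.3]  alt turn 179.6739974180175
time_s: 6.75
position: [0.5963, 0.1312, 0.0168]
eef_rot: [0.422, 0.567, -0.422, 0.567]
contact_force: [-3.4, -0.9, 11.4]
opening: 0.335
t 6.75 pos [0.5963 0.1312 0.0168] jaw yaw 16.68 tilt 0.04 j1,j6 [ 0.11 -0.18] F [-3.4 -0.9 11.4] open 0.0318
 turn(tool x) -0.32  dp now mm [-0.2  0.3 -1.4]
 dp after turn mm [-0.2  0.3 -1.4]  alt turn 179.67805362188983
```

```bash
python3 -m inch '[{"hand":0.05,"dp":[-0.001,0,0],"turn":0},{"hand":0.05,"dp":[0,0,0],"turn":0},{"hand":0.05,"dp":[0,0,0],"turn":0},{"hand":0.05,"dp":[-0.02,0,0],"turn":0},{"hand":0.05,"dp":[-0.05,0,0],"turn":0},{"hand":0.05,"dp":[-0.03,0,0],"turn":0},{"hand":0.05,"dp":[0,0,0],"turn":0}]'; python3 go.py 0.4432 -0.0892 0.1 17
python3 -c "
from h import *
grab('wrist','w3.png')"
```

```text
time_s: 7.45
position: [0.598, 0.1314, 0.1207]
eef_rot: [0.424, 0.565, -0.421, 0.569]
contact_force: [0.5, -0.3, -0.7]
opening: 0.527
t 7.45 pos [0.598  0.1314 0.1207] jaw yaw 16.68 tilt 0.39 j1,j6 [ 0.11 -0.18] F [ 0.5 -0.3 -0.7] open 0.0501
 turn(tool x) -0.32  dp now mm [  19.5 -211.7  166.9]
 dp after turn mm [  19.5 -212.6  165.7]  alt turn 179.67508687835917
```

View pics/w3.png

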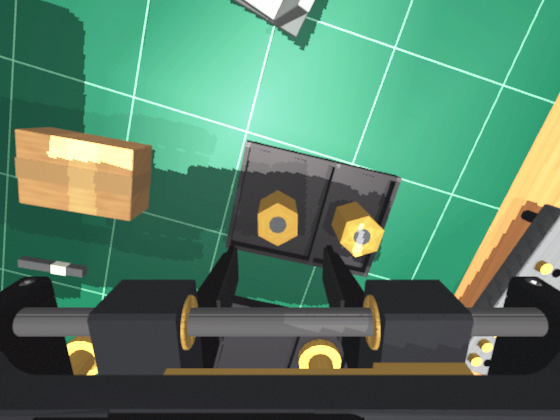

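The hex stands at (278,219), near the bay's centre. On to the bush.

```bash
python3 -m inch '[{"hand":0.05,"dp":[0,-0.022,0.016],"turn":0},{"hand":0.05,"dp":[0,-0.03,0.024],"turn":0},{"hand":0.05,"dp":[0,-0.03,0.024],"turn":0},{"hand":0.05,"dp":[0,-0.03,0.024],"turn":0},{"hand":0.05,"dp":[0,-0.03,0.024],"turn":0},{"hand":0.05,"dp":[0,-0.03,0.024],"turn":0},{"hand":0.05,"dp":[0,-0.03,0.022],"turn":0},{"hand":0.05,"dp":[0,-0.01,0.008],"turn":0},{"hand":0.05,"dp":[0,0,0],"turn":0},{"hand":0.05,"dp":[0,0,0],"turn":0}]'; python3 go.py 0.4432 -0.0892 0.014 17
```

```text
time_s: 8.5
position: [0.441, -0.0884, 0.1162]
eef_rot: [0.422, 0.567, -0.422, 0.567]
contact_force: [0.2, 0.4, -0.7]
opening: 0.527
t 8.50 pos [ 0.441  -0.0884  0.1162] jaw yaw 16.64 tilt 0.03 j1,j6 [-0.34 -0.64] F [ 0.2  0.4 -0.7] open 0.0501
 turn(tool x) -0.36  dp now mm [102.2   1.9   1.4]
 dp after turn mm [102.2   1.9   1.4]  alt turn 179.6359750261097
```

```bash
python3 -m inch '[{"hand":0.05,"dp":[0.02,0.002,0.001],"turn":0},{"hand":0.05,"dp":[0.03,0,0],"turn":0},{"hand":0.05,"dp":[0.03,0,0],"turn":0},{"hand":0.05,"dp":[0.01,0,0],"turn":0},{"hand":0.05,"dp":[0,0,0],"turn":0},{"hand":0.05,"dp":[0,0,0],"turn":0}]'; python3 go.py 0.4432 -0.0892 0.014 17
```

```text
time_s: 9.1
position: [0.4434, -0.0887, 0.0271]
eef_rot: [0.422, 0.567, -0.422, 0.567]
contact_force: [-0.3, -1.1, -0.1]
opening: 0.526
t 9.10 pos [ 0.4434 -0.0887  0.0271] jaw yaw 16.71 tilt 0.02 j1,j6 [-0.34 -0.64] F [-0.3 -1.1 -0.1] open 0.0500
 turn(tool x) -0.29  dp now mm [13.1 -0.4  0.4]
 dp after turn mm [13.1 -0.4  0.4]  alt turn 179.71057716441965
```

```bash
python3 -m inch '[{"hand":0.05,"dp":[0.012,0,0],"turn":0},{"hand":0.05,"dp":[0,0,0],"turn":0},{"hand":0.015,"dp":[0,0,0],"turn":0},{"hand":0.015,"dp":[0,0,0],"turn":0},{"hand":0.015,"dp":[0,0,0],"turn":0},{"hand":0.015,"dp":[0,0,0],"turn":0},{"hand":0.015,"dp":[0,0,0],"turn":0},{"hand":0.015,"dp":[-0.03,0,0],"turn":0},{"hand":0.015,"dp":[-0.05,0,0],"turn":0},{"hand":0.015,"dp":[-0.01,0,0],"turn":0},{"hand":0.015,"dp":[0,0,0],"turn":0}]'; python3 go.py 0.618 -0.024 0.1 17
```

```text
time_s: 10.2
position: [0.4434, -0.0892, 0.1058]
eef_rot: [0.423, 0.566, -0.422, 0.568]
contact_force: [0.1, -0.4, -2.7]
opening: 0.268
t 10.20 pos [ 0.4434 -0.0892  0.1058] jaw yaw 16.67 tilt 0.19 j1,j6 [-0.34 -0.64] F [ 0.1 -0.4 -2.7] open 0.0255
 turn(tool x) -0.33  dp now mm [  6.3 186.  -12.4]
 dp after turn mm [  6.3 186.  -11.3]  alt turn 179.6700218615463
```

```bash
python3 -m inch '[{"hand":0.015,"dp":[0,0.02,-0.001],"turn":0},{"hand":0.015,"dp":[0,0.03,-0.002],"turn":0},{"hand":0.015,"dp":[0,0.03,-0.002],"turn":0},{"hand":0.015,"dp":[0,0.03,-0.002],"turn":0},{"hand":0.015,"dp":[0,0.03,-0.002],"turn":0},{"hand":0.015,"dp":[0,0.03,-0.002],"turn":0},{"hand":0.015,"dp":[0,0.016,-0.001],"turn":0},{"hand":0.015,"dp":[0.03,0,0],"turn":0},{"hand":0.015,"dp":[0.03,0,0],"turn":0},{"hand":0.015,"dp":[0.015,0,0],"turn":0},{"hand":0.015,"dp":[0,0,0],"turn":0},{"hand":0.015,"dp":[0,0,0],"turn":0}]'; python3 go.py 0.618 -0.024 0.019 17
```

```text
time_s: 11.4
position: [0.6176, -0.0243, 0.0293]
eef_rot: [0.422, 0.567, -0.422, 0.567]
contact_force: [0.0, -0.0, -2.7]
opening: 0.27
t 11.40 pos [ 0.6176 -0.0243  0.0293] jaw yaw 16.66 tilt 0.04 j1,j6 [-0.15 -0.44] F [ 0.  -0.  -2.7] open 0.0257
 turn(tool x) -0.34  dp now mm [10.3  0.4 -0.2]
 dp after turn mm [10.3  0.4 -0.2]  alt turn 179.66014760394538
```

```bash
python3 -m inch '[{"hand":0.015,"dp":[0.006,0,0],"turn":0},{"hand":0.015,"dp":[0.002,0,0],"turn":0},{"hand":0.015,"dp":[0,0,0],"turn":0},{"hand":0.015,"dp":[0.001,0,0],"turn":0},{"hand":0.015,"dp":[0,0,0],"turn":0}]';python3 -m inch '[{"hand":0.015,"dp":[0.001,0,0],"turn":0},{"hand":0.015,"dp":[0,0,0],"turn":0}]'
```

```text
time_s: 11.9
position: [0.6177, -0.0243, 0.0208]
eef_rot: [0.422, 0.567, -0.422, 0.567]
contact_force: [0.4, 0.2, -3.2]
opening: 0.268
time_s: 12.1
position: [0.6176, -0.0242, 0.0196]
eef_rot: [0.422, 0.567, -0.422, 0.567]
contact_force: [-0.3, 0.0, -1.9]
opening: 0.266
```

```bash
python3 -m inch '[{"hand":0.015,"dp":[0.001,0,0],"turn":0},{"hand":0.015,"dp":[0,0,0],"turn":0}]'
```

```text
time_s: 12.3
position: [0.6177, -0.0242, 0.0191]
eef_rot: [0.422, 0.567, -0.422, 0.567]
contact_force: [-2.8, 0.1, 3.6]
opening: 0.268
```

```bash
python3 -m inch '[{"hand":0.045,"dp":[0,0,0],"turn":0},{"hand":0.045,"dp":[0,0,0],"turn":0},{"hand":0.045,"dp":[0,0,0],"turn":0},{"hand":0.045,"dp":[-0.02,0,0],"turn":0},{"hand":0.045,"dp":[-0.05,0,0],"turn":0},{"hand":0.05,"dp":[-0.05,0,0],"turn":0},{"hand":0.05,"dp":[-0.02,-0.03,0.02],"turn":0},{"hand":0.05,"dp":[-0.02,-0.04,0.03],"turn":0},{"hand":0.05,"dp":[0,-0.03,0.03],"turn":0},{"hand":0.05,"dp":[0,0,0],"turn":0},{"hand":0.05,"dp":[0,0,0],"turn":0}]'; python3 go.py 0.505 -0.0066 0.1 17
python3 -c "
from h import *
grab('wrist','w4.png')"
```

```text
time_s: 13.4
position: [0.5468, -0.1272, 0.1774]
eef_rot: [0.423, 0.567, -0.423, 0.567]
contact_force: [-0.3, -0.5, 0.1]
opening: 0.524
t 13.40 pos [ 0.5468 -0.1272  0.1774] jaw yaw 16.56 tilt 0.03 j1,j6 [-0.35 -0.64] F [-0.3 -0.5  0.1] open 0.0498
 turn(tool x) -0.44  dp now mm [  77.4   -5.7 -127.6]
 dp after turn mm [  77.4   -4.7 -127.6]  alt turn 179.55897893883258
```

View pics/w4.png

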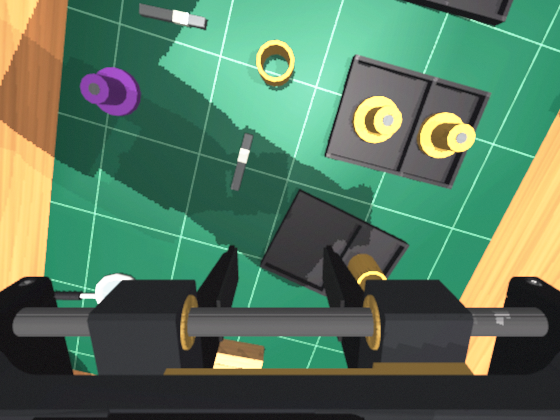

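The bush stands in its bay at (377,120), and the sleeve is visible at (275,62).

```bash
python3 top45.py 275 62 0.038 0.06; python3 top45.py 275 62 0.003 0.06 | head -2
python3 - <<'E'
from h import *
im=grab('wrist');W=cloud(im)
# sleeve tray corners: near dark contour; pick floor bay pixels
Z=W[...,2];hsv=cv2.cvtColor(im['pixels'],cv2.COLOR_RGB2HSV)
for u,v in [(300,192),(262,262),(407,243),(345,245)]: print(u,v,W[v,u].round(4), ray(im,u,v,.015).round(4))
E
```

```text
area 587 ztop 0.04475764090972145
circle 505.3291931152344 -6.055400848388672 17.004680633544922 ellipse ((505.39093017578125, -6.099896430969238), (32.55168914794922, 33.16816711425781), 11.1825532913208)
0 33.4; 5 33.1; 10 32.9; 15 33.1; 20 33.3; 25 33.5; 30 33.3; 35 32.9; 40 33.1; 45 33.3; 50 33.5; 55 33.6; 60 33.3; 65 33.1; 70 33.6; 75 33.8; 80 33.8; 85 33.6; 90 33.3; 95 33.6; 100 33.7; 105 33.5; 110 33.4; 115 33.4; 120 33.7; 125 33.9; 130 33.9; 135 33.7; 140 33.3; 145 33.4; 150 33.5; 155 33.6; 160 33.5; 165 33.1; 170 33.3; 175 33.5; 
area 907 ztop 0.04399527311734669
circle 505.9550476074219 -7.420405387878418 18.30641746520996 ellipse ((505.7793884277344, -7.153036117553711), (32.44226837158203, 36.19651794433594), 22.34619903564453)
300 192 [ 0.5669 -0.1168  0.0111] [ 0.5664 -0.116   0.015 ]
262 262 [ 0.5498 -0.207   0.0151] [ 0.5498 -0.2071  0.015 ]
407 243 [ 0.7075 -0.1412  0.0009] [ 0.7    -0.1374  0.015 ]
345 245 [ 0.6377 -0.1636  0.0037] [ 0.6339 -0.1598  0.015 ]
```

```bash
python3 -m inch '[{"hand":0.055,"dp":[0.01,0,-0.02],"turn":0},{"hand":0.055,"dp":[0.01,-0.002,-0.035],"turn":0},{"hand":0.055,"dp":[0.01,-0.002,-0.035],"turn":0},{"hand":0.055,"dp":[0.02,-0.001,-0.028],"turn":0},{"hand":0.055,"dp":[0.02,0,-0.01],"turn":0},{"hand":0.055,"dp":[0.0,0,0],"turn":0},{"hand":0.055,"dp":[0,0,0],"turn":0}]'; python3 go.py 0.5054 -0.0061 0.012 17
```

```text
time_s: 14.3
position: [0.5059, -0.0051, 0.1073]
eef_rot: [0.422, 0.568, -0.422, 0.567]
contact_force: [0.2, 0.3, -0.0]
opening: 0.579
t 14.30 pos [ 0.5059 -0.0051  0.1073] jaw yaw 16.75 tilt 0.02 j1,j6 [-0.14 -0.43] F [ 0.2  0.3 -0. ] open 0.0551
 turn(tool x) -0.25  dp now mm [95.3 -0.7  0.8]
 dp after turn mm [95.3 -0.7  0.8]  alt turn 179.7477831231845
```

```bash
python3 -m inch '[{"hand":0.055,"dp":[0.03,-0.001,0.001],"turn":0},{"hand":0.055,"dp":[0.03,0,0],"turn":0},{"hand":0.055,"dp":[0.025,0,0],"turn":0},{"hand":0.055,"dp":[0.008,0,0],"turn":0},{"hand":0.055,"dp":[0,0,0],"turn":0},{"hand":0.055,"dp":[0,0,0],"turn":0}]'; python3 go.py 0.5054 -0.0061 0.012 17
```

```text
time_s: 14.9
position: [0.5055, -0.0071, 0.0153]
eef_rot: [0.423, 0.567, -0.422, 0.568]
contact_force: [-0.4, -0.7, 1.1]
opening: 0.582
t 14.90 pos [ 0.5055 -0.0071  0.0153] jaw yaw 16.65 tilt 0.09 j1,j6 [-0.14 -0.44] F [-0.4 -0.7  1.1] open 0.0554
 turn(tool x) -0.35  dp now mm [ 3.3  0.2 -1. ]
 dp after turn mm [ 3.3  0.2 -1. ]  alt turn 179.65088702196437
```

```bash
python3 -m inch '[{"hand":0.055,"dp":[0.002,0,0],"turn":0},{"hand":0.055,"dp":[0,0,0],"turn":0},{"hand":0.02,"dp":[0,0,0],"turn":0},{"hand":0.02,"dp":[0,0,0],"turn":0},{"hand":0.02,"dp":[0,0,0],"turn":0},{"hand":0.02,"dp":[0,0,0],"turn":0},{"hand":0.02,"dp":[0,0,0],"turn":0},{"hand":0.02,"dp":[-0.03,0,0],"turn":0},{"hand":0.02,"dp":[-0.05,0,0],"turn":0},{"hand":0.02,"dp":[-0.01,0,0],"turn":0},{"hand":0.02,"dp":[0,0,0],"turn":0}]'; python3 go.py 0.597 -0.173 0.1 17
```

```text
time_s: 16.0
position: [0.5053, -0.0068, 0.1035]
eef_rot: [0.423, 0.566, -0.422, 0.568]
contact_force: [-0.2, -1.2, -1.7]
opening: 0.341
t 16.00 pos [ 0.5053 -0.0068  0.1035] jaw yaw 16.67 tilt 0.18 j1,j6 [-0.14 -0.44] F [-0.2 -1.2 -1.7] open 0.0324
 turn(tool x) -0.33  dp now mm [  3.9  40.2 185.6]
 dp after turn mm [  3.8  39.1 185.8]  alt turn 179.67248736255107
```

```bash
python3 -m inch '[{"hand":0.02,"dp":[0,0.004,0.02],"turn":0},{"hand":0.02,"dp":[0,0.006,0.03],"turn":0},{"hand":0.02,"dp":[0,0.006,0.03],"turn":0},{"hand":0.02,"dp":[0,0.006,0.03],"turn":0},{"hand":0.02,"dp":[0,0.006,0.03],"turn":0},{"hand":0.02,"dp":[0,0.006,0.03],"turn":0},{"hand":0.02,"dp":[0,0.006,0.016],"turn":0},{"hand":0.02,"dp":[0.03,0,0],"turn":0},{"hand":0.02,"dp":[0.03,0,0],"turn":0},{"hand":0.02,"dp":[0.015,0,0],"turn":0},{"hand":0.02,"dp":[0,0,0],"turn":0},{"hand":0.02,"dp":[0,0,0],"turn":0}]'; python3 go.py 0.597 -0.173 0.0175 17; python3 -c "
from h import *
grab('wrist','w5.png')"
```

```text
time_s: 17.2
position: [0.5964, -0.1733, 0.027]
eef_rot: [0.422, 0.567, -0.422, 0.567]
contact_force: [0.0, -0.3, -1.1]
opening: 0.343
t 17.20 pos [ 0.5964 -0.1733  0.027 ] jaw yaw 16.68 tilt 0.04 j1,j6 [-0.39 -0.68] F [ 0.  -0.3 -1.1] open 0.0326
 turn(tool x) -0.32  dp now mm [ 9.5  0.6 -0.2]
 dp after turn mm [ 9.5  0.6 -0.2]  alt turn 179.67877767570604
```

View pics/w5.png

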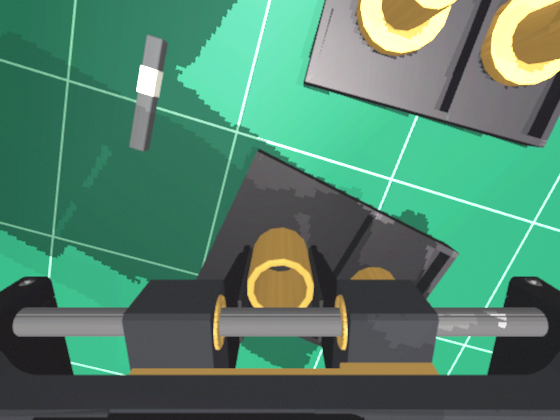

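The tube, at (280,275), is held over the sleeve tray's bay.

```bash
python3 -m inch '[{"hand":0.02,"dp":[0.006,0,0],"turn":0},{"hand":0.02,"dp":[0.002,0,0],"turn":0},{"hand":0.02,"dp":[0,0,0],"turn":0},{"hand":0.02,"dp":[0.001,0,0],"turn":0},{"hand":0.02,"dp":[0,0,0],"turn":0}]';python3 -m inch '[{"hand":0.02,"dp":[0.001,0,0],"turn":0},{"hand":0.02,"dp":[0,0,0],"turn":0}]'
```

```text
time_s: 17.75
position: [0.5964, -0.1734, 0.0183]
eef_rot: [0.422, 0.567, -0.422, 0.567]
contact_force: [0.7, -0.4, -1.9]
opening: 0.339
time_s: 17.95
position: [0.5964, -0.1734, 0.0172]
eef_rot: [0.422, 0.567, -0.422, 0.567]
contact_force: [0.3, 0.4, -1.6]
opening: 0.339
```

```bash
python3 -m inch '[{"hand":0.02,"dp":[0.001,0,0],"turn":0},{"hand":0.02,"dp":[0,0,0],"turn":0}]'
```

```text
time_s: 18.15
position: [0.5965, -0.1735, 0.0163]
eef_rot: [0.422, 0.567, -0.422, 0.567]
contact_force: [-0.5, 0.3, 1.7]
opening: 0.343
```

```bash
python3 -m inch '[{"hand":0.05,"dp":[0,0,0],"turn":0},{"hand":0.05,"dp":[0,0,0],"turn":0},{"hand":0.05,"dp":[0,0,0],"turn":0},{"hand":0.05,"dp":[-0.02,0,0],"turn":0},{"hand":0.05,"dp":[-0.05,0,0],"turn":0},{"hand":0.05,"dp":[-0.05,0,0],"turn":0},{"hand":0.09,"dp":[-0.03,0,0],"turn":-8},{"hand":0.09,"dp":[0,0,0],"turn":-8},{"hand":0.09,"dp":[0,0,0],"turn":-8},{"hand":0.09,"dp":[0,0,0],"turn":-8},{"hand":0.09,"dp":[0,0,0],"turn":-8},{"hand":0.09,"dp":[0,0,0],"turn":-8},{"hand":0.09,"dp":[0,0,0],"turn":-8},{"hand":0.09,"dp":[0,0,0],"turn":-8},{"hand":0.09,"dp":[0,0,0],"turn":-8},{"hand":0.09,"dp":[0,0,0],"turn":-7.5},{"hand":0.09,"dp":[0,0,0],"turn":0}]'; python3 go.py 0.4291 0.117 0.16 96.3;  python3 -c "
from h import *
grab('wrist','w6.png')"
```

```text
time_s: 19.85
position: [0.5963, -0.1734, 0.1662]
eef_rot: [-0.039, 0.706, 0.039, 0.706]
contact_force: [0.6, 0.5, -0.4]
opening: 0.946
t 19.85 pos [ 0.5963 -0.1734  0.1662] jaw yaw 96.28 tilt 0.01 j1,j6 [-0.39 -2.07] F [ 0.6  0.5 -0.4] open 0.0900
 turn(tool x) -0.02  dp now mm [   6.2  306.9 -134.5]
 dp after turn mm [   6.2  307.  -134.4]  alt turn 179.98117888626024
```

View pics/w6.png

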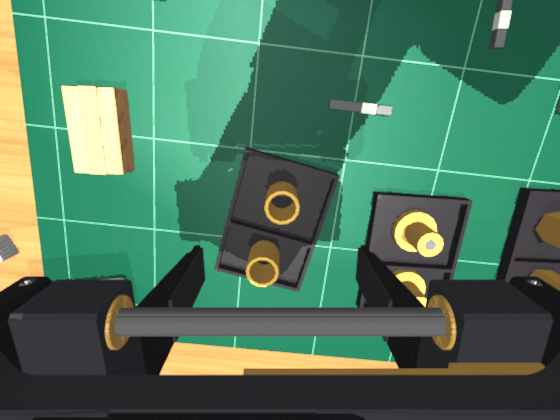

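The sleeve stands at (282,203) in its bay, and the small carton shows at (97,130). I'll move to the large carton.

```bash
cat > rect.py <<'E'
import sys
from h import *
u0,v0,w=map(int,sys.argv[1:4]);zl,zh=map(float,sys.argv[4:6])
im=grab('wrist',sys.argv[6] if len(sys.argv)>6 else None);W=cloud(im);Z=np.nan_to_num(W[...,2]);m=((Z>zl)&(Z<zh)).astype(np.uint8)
k=np.zeros_like(m);k[max(0,v0-w):v0+w,max(0,u0-w):u0+w]=1
n,l,st,c=cv2.connectedComponentsWithStats(m*k);i=1+np.argmax(st[1:,4])
P=W[l==i];print('n',len(P),'z',np.median(P[:,2]),cv2.minAreaRect((P[:,:2]*1000).astype(np.float32)))
E
python3 rect.py 97 130 80 0.025 0.033
python3 -m inch '[{"hand":0.09,"dp":[0,0.02,-0.009],"turn":0},{"hand":0.09,"dp":[0,0.035,-0.015],"turn":0},{"hand":0.09,"dp":[0,0.035,-0.015],"turn":0},{"hand":0.09,"dp":[0,0.035,-0.015],"turn":0},{"hand":0.09,"dp":[0,0.035,-0.015],"turn":0},{"hand":0.09,"dp":[0,0.035,-0.016],"turn":0},{"hand":0.09,"dp":[0,0.035,-0.016],"turn":0},{"hand":0.09,"dp":[0,0.035,-0.016],"turn":0},{"hand":0.09,"dp":[0,0.028,-0.012],"turn":0},{"hand":0.09,"dp":[0,0.014,-0.006],"turn":0},{"hand":0.09,"dp":[0,0,0],"turn":0},{"hand":0.09,"dp":[0,0,0],"turn":0}]'; python3 go.py 0.4291 0.117 0.01 96.3;python3 rect.py 280 250 120 0.034 0.046 w7.png
```

```text
n 4521 z 0.028076547416380604 ((546.7233276367188, -357.66400146484375), (80.864501953125, 48.93767547607422), 4.566654682159424)
time_s: 21.15
position: [0.4295, 0.1172, 0.1663]
eef_rot: [-0.038, 0.706, 0.038, 0.706]
contact_force: [0.2, 0.6, 0.2]
opening: 0.946
t 21.15 pos [0.4295 0.1172 0.1663] jaw yaw 96.11 tilt 0.04 j1,j6 [ 0.12 -1.56] F [0.2 0.6 0.2] open 0.0900
 turn(tool x) -0.19  dp now mm [ 1.563e+02 -1.000e-01 -6.000e-01]
 dp after turn mm [ 1.563e+02 -1.000e-01 -6.000e-01]  alt turn 179.80677780640855
n 5483 z 0.040211598145830474 ((430.391357421875, 117.98377990722656), (90.47212219238281, 60.03414535522461), 6.430396556854248)
```

View pics/w7.png

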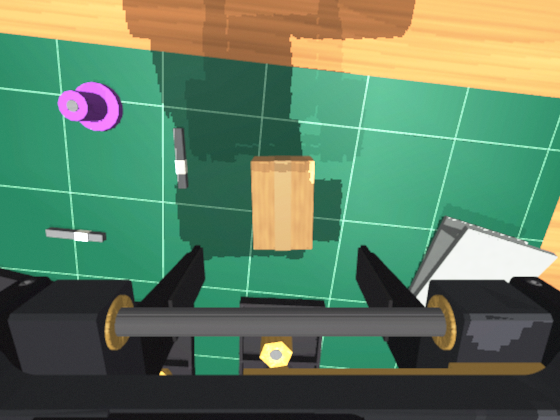

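```bash
python3 -m inch '[{"hand":0.09,"dp":[0.03,0.001,0.001],"turn":0},{"hand":0.09,"dp":[0.04,0,0],"turn":0},{"hand":0.09,"dp":[0.04,0,0],"turn":0},{"hand":0.09,"dp":[0.03,0,0],"turn":0},{"hand":0.09,"dp":[0.012,0,0],"turn":0},{"hand":0.09,"dp":[0,0,0],"turn":0},{"hand":0.09,"dp":[0,0,0],"turn":0}]'; python3 go.py 0.4304 0.118 0.0095 96.4
```

```text
time_s: 21.9
position: [0.4305, 0.1178, 0.0143]
eef_rot: [-0.038, 0.706, 0.037, 0.706]
contact_force: [0.2, 0.6, 0.2]
opening: 0.95
t 21.90 pos [0.4305 0.1178 0.0143] jaw yaw 96.08 tilt 0.01 j1,j6 [ 0.12 -1.56] F [0.2 0.6 0.2] open 0.0903
 turn(tool x) -0.32  dp now mm [ 4.8  0.2 -0.1]
 dp after turn mm [ 4.8  0.2 -0.1]  alt turn 179.6814690678297
```

```bash
python3 -m inch '[{"hand":0.09,"dp":[0.004,0,0],"turn":0},{"hand":0.09,"dp":[0,0,0],"turn":0},{"hand":0.05,"dp":[0,0,0],"turn":0},{"hand":0.05,"dp":[0,0,0],"turn":0},{"hand":0.05,"dp":[0,0,0],"turn":0},{"hand":0.05,"dp":[0,0,0],"turn":0},{"hand":0.05,"dp":[0,0,0],"turn":0}]'; python3 go.py 0.4304 0.118 0.0095 96.4; python3 -m inch '[{"hand":0.05,"dp":[-0.02,0,0],"turn":0},{"hand":0.05,"dp":[-0.04,0,0],"turn":0},{"hand":0.05,"dp":[-0.04,0,0],"turn":0},{"hand":0.05,"dp":[-0.04,0,0],"turn":8.5},{"hand":0.05,"dp":[-0.01,0,0],"turn":8.5},{"hand":0.05,"dp":[0,0,0],"turn":0},{"hand":0.05,"dp":[0,0,0],"turn":0}]';python3 go.py 0.517 0.333 0.15 79.1
```

```text
time_s: 22.6
position: [0.4301, 0.1184, 0.0103]
eef_rot: [-0.038, 0.706, 0.038, 0.706]
contact_force: [-0.4, 0.5, 2.5]
opening: 0.628
t 22.60 pos [0.4301 0.1184 0.0103] jaw yaw 96.17 tilt 0.01 j1,j6 [ 0.12 -1.56] F [-0.4  0.5  2.5] open 0.0597
 turn(tool x) -0.23  dp now mm [ 0.8 -0.5  0.2]
 dp after turn mm [ 0.8 -0.5  0.2]  alt turn 179.77086157127508
time_s: 23.3
position: [0.4296, 0.1183, 0.1596]
eef_rot: [0.065, 0.704, -0.065, 0.704]
contact_force: [0.4, -0.4, -2.7]
opening: 0.63
t 23.30 pos [0.4296 0.1183 0.1596] jaw yaw 79.42 tilt 0.05 j1,j6 [ 0.12 -1.27] F [ 0.4 -0.4 -2.7] open 0.0599
 turn(tool x) 0.32  dp now mm [  9.4 227.1  46.5]
 dp after turn mm [  9.4 227.3  45.2]  alt turn -179.67558698032016
```

```bash
python3 -m inch '[{"hand":0.05,"dp":[0,0.02,0],"turn":0},{"hand":0.05,"dp":[0,0.035,0],"turn":0},{"hand":0.05,"dp":[0,0.035,0],"turn":0},{"hand":0.05,"dp":[0,0.035,0],"turn":0},{"hand":0.05,"dp":[0,0.035,0],"turn":0},{"hand":0.05,"dp":[0,0.02,0],"turn":0},{"hand":0.05,"dp":[0,0,0],"turn":0},{"hand":0.05,"dp":[0,0,0],"turn":0}]';python3 go.py 0.517 0.333 0.15 79.1; cat > stand.py <<'E'
from h import *
import sys
im=grab('wrist',sys.argv[1]);W=cloud(im);np.save('Ws.npy',W)
hsv=cv2.cvtColor(im['pixels'],cv2.COLOR_RGB2HSV)
a=np.radians(-10.9)
# stand-frame coordinates with prior
d=W[...,:2]-[0.5103,0.333];u=d@[np.cos(a),np.sin(a)];v=d@[-np.sin(a),np.cos(a)];z=W[...,2]
dz=z-(0.014+(0.05-u)*np.tan(np.radians(15)))
m=(abs(dz)<.005)&(abs(v)<.06)&(u>-.08)&(u<.05)&(hsv[...,1]<60)
P=W[m]
c=np.linalg.lstsq(np.c_[P[:,:2],np.ones(len(P))],P[:,2],rcond=None)[0]
print('n',m.sum(),'plane res mean',np.mean(dz[m]),'slope',np.degrees(np.arctan(np.hypot(*c[:2]))),'dir',np.degrees(np.arctan2(-c[1],-c[0])))
print('u',np.percentile(u[m],[.3,99.7]),'v',np.percentile(v[m],[.3,99.7]))
for lo in np.arange(-.07,.05,.02):
    k=m&(u>lo)&(u<lo+.02); 
    if k.sum()>30: print('u %.2f'%lo,'v range',v[k].min().round(4),v[k].max().round(4),k.sum())
b=(z>.03)&(abs(v)<.055)&(u>.045)&(u<.085)&(hsv[...,1]<70)
if b.sum()>20: print('backstop',b.sum(),'z max',z[b].max(),'u',np.percentile(u[b],[1,50,99]),'v',np.percentile(v[b],[1,99]), cv2.minAreaRect((W[b&(z>.07)][:,:2]*1000).astype(np.float32)))
E
python3 stand.py w8.png
```

```text
time_s: 24.1
position: [0.4631, 0.2949, 0.1584]
eef_rot: [0.065, 0.705, -0.066, 0.703]
contact_force: [-0.3, -0.5, -2.2]
opening: 0.631
t 24.10 pos [0.4631 0.2949 0.1584] jaw yaw 79.36 tilt 0.19 j1,j6 [ 0.45 -0.94] F [-0.3 -0.5 -2.2] open 0.0600
 turn(tool x) 0.26  dp now mm [ 8.2 47.4 46. ]
 dp after turn mm [ 8.2 47.6 45.7]  alt turn -179.73590726779685
n 4465 plane res mean -8.291716708695844e-05 slope 14.775326056504177 dir -11.86691895494387
u [-0.07272567  0.04580752] v [-0.04650205  0.05161994]
u -0.07 v range -0.0477 0.0523 1610
u -0.05 v range 0.0076 0.052 760
u -0.03 v range 0.0149 0.0518 648
u -0.01 v range 0.016 0.0513 555
u 0.01 v range 0.017 0.0517 373
u 0.03 v range 0.0356 0.0509 132
```

View pics/w8.png

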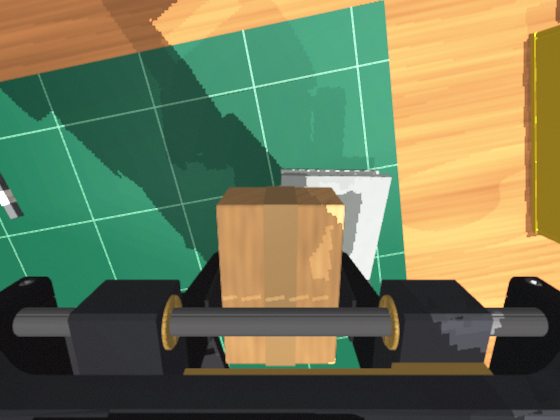

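```bash
python3 -m inch '[{"hand":0.05,"dp":[0,0.015,0.015],"turn":0.7},{"hand":0.05,"dp":[0.01,0.017,0.017],"turn":0},{"hand":0.05,"dp":[0.02,0.013,0.012],"turn":0},{"hand":0.05,"dp":[0.03,0,0],"turn":0},{"hand":0.05,"dp":[0.02,0,0],"turn":0},{"hand":0.05,"dp":[0,0,0],"turn":0},{"hand":0.05,"dp":[0,0,0],"turn":0}]';python3 go.py 0.5175 0.3336 0.05 78.6
```

```text
time_s: 24.85
position: [0.516, 0.3299, 0.0803]
eef_rot: [0.071, 0.704, -0.071, 0.703]
contact_force: [0.2, 0.5, -2.0]
opening: 0.627
t 24.85 pos [0.516  0.3299 0.0803] jaw yaw 78.46 tilt 0.04 j1,j6 [ 0.46 -0.91] F [ 0.2  0.5 -2. ] open 0.0596
 turn(tool x) -0.14  dp now mm [30.3  3.9  0.8]
 dp after turn mm [30.3  3.9  0.8]  alt turn 179.85574241815962
```

```bash
python3 -m inch '[{"hand":0.05,"dp":[0.01,0.003,0.001],"turn":0},{"hand":0.05,"dp":[0.015,0.001,0],"turn":0},{"hand":0.05,"dp":[0.004,0,0],"turn":0},{"hand":0.05,"dp":[0,0,0],"turn":0},{"hand":0.05,"dp":[0,0,0],"turn":0}]';python3 go.py 0.5175 0.3336 0.04 78.6;python3 -m inch '[{"hand":0.05,"dp":[0.003,0,0],"turn":0},{"hand":0.05,"dp":[0.002,0,0],"turn":0},{"hand":0.05,"dp":[0,0,0],"turn":0}]';python3 go.py 0.5175 0.3336 0.04 78.6
```

```text
time_s: 25.35
position: [0.5177, 0.3345, 0.0512]
eef_rot: [0.071, 0.704, -0.071, 0.704]
contact_force: [0.1, 1.1, -2.9]
opening: 0.628
t 25.35 pos [0.5177 0.3345 0.0512] jaw yaw 78.48 tilt 0.01 j1,j6 [ 0.47 -0.9 ] F [ 0.1  1.1 -2.9] open 0.0597
 turn(tool x) -0.12  dp now mm [11.2 -0.9 -0. ]
 dp after turn mm [11.2 -0.9 -0. ]  alt turn 179.87879977134105
time_s: 25.65
position: [0.5182, 0.3345, 0.0467]
eef_rot: [0.071, 0.703, -0.071, 0.704]
contact_force: [0.9, -1.1, 1.7]
opening: 0.633
t 25.65 pos [0.5182 0.3345 0.0467] jaw yaw 78.47 tilt 0.08 j1,j6 [ 0.47 -0.9 ] F [ 0.9 -1.1  1.7] open 0.0602
 turn(tool x) -0.13  dp now mm [ 6.7 -1.  -0.5]
 dp after turn mm [ 6.7 -1.  -0.5]  alt turn 179.8706834911443
```

```bash
python3 -m inch '[{"hand":0.05,"dp":[0.0015,0,0],"turn":0},{"hand":0.05,"dp":[0.0015,0,0],"turn":0},{"hand":0.05,"dp":[0,0,0],"turn":0}]';python3 -m inch '[{"hand":0.05,"dp":[0.0015,0,0],"turn":0},{"hand":0.05,"dp":[0.0015,0,0],"turn":0},{"hand":0.05,"dp":[0,0,0],"turn":0}]'
```

```text
time_s: 25.95
position: [0.5191, 0.3344, 0.0443]
eef_rot: [0.071, 0.702, -0.071, 0.705]
contact_force: [4.4, -3.0, 6.1]
opening: 0.627
time_s: 26.25
position: [0.5196, 0.3343, 0.0415]
eef_rot: [0.071, 0.702, -0.07, 0.705]
contact_force: [6.6, -4.5, 7.3]
opening: 0.629
```

```bash
python3 -m inch '[{"hand":0.05,"dp":[0.0015,0,0],"turn":0},{"hand":0.05,"dp":[0.0015,0,0],"turn":0},{"hand":0.05,"dp":[0,0,0],"turn":0}]';python3 -m inch '[{"hand":0.05,"dp":[0.0015,0,0],"turn":0},{"hand":0.05,"dp":[0.001,0,0],"turn":0},{"hand":0.05,"dp":[0,0,0],"turn":0}]'; python3 -c "
from h import *
grab('scene','s1.png');grab('wrist','w9.png')
a=cv2.imread('pics/s1.png')[100:200,270:430];cv2.imwrite('pics/s1c.png',cv2.resize(a,(800,500),interpolation=cv2.INTER_CUBIC))"
```

```text
time_s: 26.55
position: [0.5198, 0.3343, 0.0385]
eef_rot: [0.071, 0.702, -0.07, 0.705]
contact_force: [6.3, -5.5, 8.0]
opening: 0.628
time_s: 26.85
position: [0.5198, 0.3344, 0.0361]
eef_rot: [0.071, 0.702, -0.07, 0.705]
contact_force: [7.5, -4.3, 7.4]
opening: 0.63
```

View pics/s1c.png

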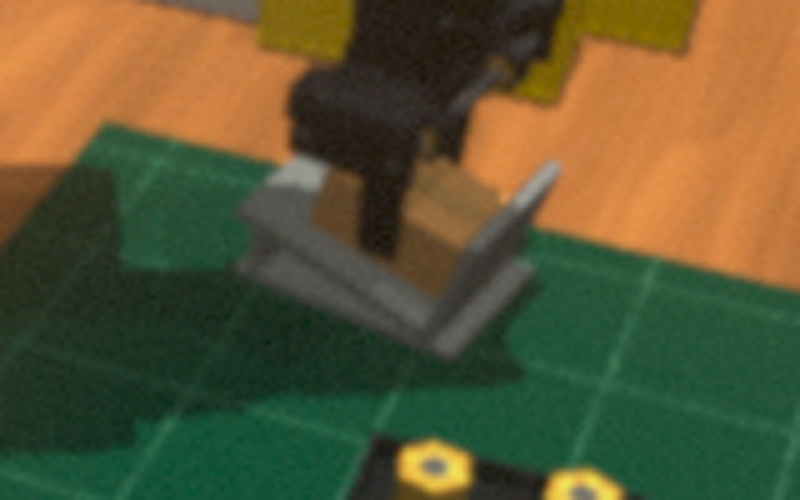

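View pics/w9.png

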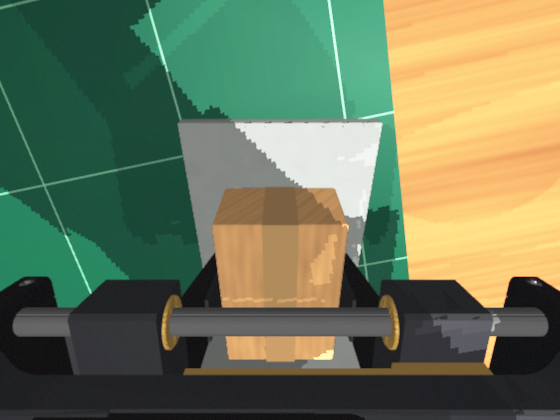

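The carton is tilting with the slope, and the board is visible all round it in the wrist view. I'll measure its tilt and seat.

```bash
cat > cart.py <<'E'
from h import *
import sys
H=float(sys.argv[1]);L=float(sys.argv[2]) # nominal height of top above board; length
im=grab('wrist',sys.argv[3] if len(sys.argv)>3 else None);W=cloud(im);hsv=cv2.cvtColor(im['pixels'],cv2.COLOR_RGB2HSV)
a=np.radians(-11.4);d=W[...,:2]-[0.5097,0.3352];u=d@[np.cos(a),np.sin(a)];v=d@[-np.sin(a),np.cos(a)];z=W[...,2]-0.014
c,s=np.cos(np.radians(15)),np.sin(np.radians(15))
t=(u-.05)*c-z*s; n=(u-.05)*s+z*c  # along board (0 at backstop, + downhill), normal height
brown=(hsv[...,0]<30)&(hsv[...,1]>70)&(im['range_z']>0.12)&(im['range_z']<.5)
m=brown&(abs(n-H)<.012)&(abs(v)<.05)&(t<.02)&(t>-.13)
A=np.c_[t[m],v[m],np.ones(m.sum())];k=np.ones(len(A),bool)
for _ in range(5):
    q=np.linalg.lstsq(A[k],n[m][k],rcond=None)[0];k=abs(A@q-n[m])<.0015
print('n',m.sum(),k.sum(),'rel pitch %.2f roll %.2f deg; height at centre %.4f'%(np.degrees(q[0]),np.degrees(q[1]),q@[-L/2,0,1]))
T=t[m][k];V=v[m][k]
print('t',np.percentile(T,[.5,99.5]).round(4),'v',np.percentile(V,[.5,99.5]).round(4),cv2.minAreaRect((np.c_[T,V]*1000).astype(np.float32)))
g=(hsv[...,1]<60)&(abs(v)<.05)&(abs(n)<.006)&(t>-.13)&(t<-.01)
print('board n',np.median(n[g]),'v',np.percentile(v[g],[.5,99.5]).round(4),'t',np.percentile(t[g],[.5,99.5]).round(4))
E
python3 cart.py 0.04 0.09
```

```text
n 14801 13072 rel pitch 3.31 roll 0.10 deg; height at centre 0.0429
t [-0.092  -0.0025] v [-0.0297  0.0292] ((-45.75037384033203, -0.2193622589111328), (93.94353485107422, 60.04856491088867), 0.06521959602832794)
board n 0.000294302005976646 v [-0.0495  0.0492] t [-0.1246 -0.0394]
```

```bash
python3 -m inch '[{"hand":0.05,"dp":[0.0015,0,0],"turn":0},{"hand":0.05,"dp":[0.001,0,0],"turn":0},{"hand":0.05,"dp":[0,0,0],"turn":0},{"hand":0.05,"dp":[0,0,0],"turn":0}]'; python3 cart.py 0.04 0.09
```

```text
time_s: 27.4
position: [0.5198, 0.3344, 0.0336]
eef_rot: [0.072, 0.702, -0.07, 0.705]
contact_force: [6.6, -4.6, 8.3]
opening: 0.631
n 14267 12426 rel pitch 0.72 roll 0.06 deg; height at centre 0.0409
t [-0.0903  0.0005] v [-0.0296  0.0293] ((-44.694183349609375, -0.11766242980957031), (60.333988189697266, 92.7341079711914), 89.98426818847656)
board n 0.00029846952677639767 v [-0.0495  0.0492] t [-0.1245 -0.0396]
```

```bash
python3 -m inch '[{"hand":0.05,"dp":[0.0008,0,0],"turn":0},{"hand":0.05,"dp":[0,0,0],"turn":0},{"hand":0.066,"dp":[0,0,0],"turn":0},{"hand":0.08,"dp":[0,0,0],"turn":0},{"hand":0.08,"dp":[0,0,0],"turn":0},{"hand":0.08,"dp":[0,0,0],"turn":0}]'; python3 cart.py 0.04 0.09; python3 -m inch '[{"hand":0.08,"dp":[-0.02,0,0],"turn":0},{"hand":0.08,"dp":[-0.05,0,0],"turn":0},{"hand":0.08,"dp":[-0.05,0,0],"turn":0},{"hand":0.08,"dp":[-0.02,0,0],"turn":0},{"hand":0.08,"dp":[0,0,0],"turn":0}]'; python3 cart.py 0.04 0.09 w10.png;python3 go.py 0.5467 -0.3577 0.16 94.6
```

```text
time_s: 28.05
position: [0.5174, 0.3344, 0.0311]
eef_rot: [0.071, 0.704, -0.071, 0.703]
contact_force: [0.0, 0.1, 1.0]
opening: 0.834
n 14074 12146 rel pitch 0.01 roll 0.01 deg; height at centre 0.0404
t [-0.0898  0.0005] v [-0.0294  0.0291] ((-44.33055877685547, -0.1367664337158203), (59.737056732177734, 92.15959930419922), 89.97745513916016)
board n 0.00025628148839634303 v [-0.0495  0.0491] t [-0.1246 -0.0134]
time_s: 28.6
position: [0.5186, 0.335, 0.1747]
eef_rot: [0.072, 0.702, -0.07, 0.705]
contact_force: [0.5, -0.2, -1.3]
opening: 0.841
n 5628 5160 rel pitch -0.02 roll 0.04 deg; height at centre 0.0403
t [-0.0897  0.0003] v [-0.0296  0.0292] ((-44.28398132324219, -0.1764850616455078), (59.581111907958984, 91.91812896728516), 89.75247192382812)
board n 0.00020300338735070554 v [-0.0496  0.0491] t [-0.1246 -0.0116]
t 28.65 pos [0.5178 0.3346 0.1724] jaw yaw 78.47 tilt 0.13 j1,j6 [ 0.47 -0.9 ] F [-0.1 -0.3  0. ] open 0.0801
 turn(tool x) -16.13  dp now mm [  11.8 -672.6  166.6]
 dp after turn mm [  11.4 -692.4  -26.7]  alt turn 163.87472405695183
```

View pics/w10.png

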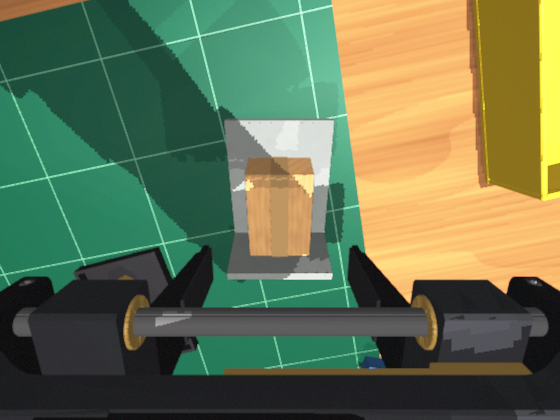

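The large carton is flush on the slope, centred and against the backstop. Now the small one.

```bash
python3 -m inch '[{"hand":0.08,"dp":[0,0,0],"turn":-8.05},{"hand":0.08,"dp":[0,0,0],"turn":-8.05},{"hand":0.08,"dp":[0,-0.03,-0.001],"turn":0},{"hand":0.08,"dp":[0,-0.04,-0.0015],"turn":0},{"hand":0.08,"dp":[0,-0.04,-0.0015],"turn":0},{"hand":0.08,"dp":[0,-0.04,-0.0015],"turn":0},{"hand":0.08,"dp":[0,-0.04,-0.0015],"turn":0},{"hand":0.08,"dp":[0,-0.04,-0.0015],"turn":0},{"hand":0.08,"dp":[0,-0.04,-0.0015],"turn":0},{"hand":0.08,"dp":[0,-0.04,-0.0015],"turn":0},{"hand":0.08,"dp":[0,-0.04,-0.0015],"turn":0},{"hand":0.08,"dp":[0,-0.04,-0.0015],"turn":0},{"hand":0.08,"dp":[0,-0.04,-0.0015],"turn":0},{"hand":0.08,"dp":[0,-0.04,-0.0015],"turn":0},{"hand":0.08,"dp":[0,-0.04,-0.0015],"turn":0},{"hand":0.08,"dp":[0,-0.04,-0.0015],"turn":0},{"hand":0.08,"dp":[0,-0.04,-0.0015],"turn":0},{"hand":0.08,"dp":[0,-0.04,-0.0015],"turn":0},{"hand":0.08,"dp":[0,-0.02,-0.001],"turn":0},{"hand":0.08,"dp":[0,0,0],"turn":0}]';python3 go.py 0.5467 -0.3577 0.16 94.6
```

```text
time_s: 30.65
position: [0.5443, -0.3172, 0.1695]
eef_rot: [-0.027, 0.707, 0.028, 0.706]
contact_force: [0.0, 0.7, -0.5]
opening: 0.84
t 30.65 pos [ 0.5443 -0.3172  0.1695] jaw yaw 94.43 tilt 0.13 j1,j6 [-0.63 -2.28] F [ 0.   0.7 -0.5] open 0.0799
 turn(tool x) -0.17  dp now mm [  9.4 -40.6  -0.7]
 dp after turn mm [  9.4 -40.6  -0.8]  alt turn 179.8256472877243
```

```bash
python3 -m inch '[{"hand":0.08,"dp":[0,-0.02,0],"turn":0},{"hand":0.08,"dp":[0,-0.02,0],"turn":0},{"hand":0.08,"dp":[0,0,0],"turn":0},{"hand":0.08,"dp":[0,0,0],"turn":0}]';python3 rect.py 280 250 120 0.022 0.034 w11.png;python3 go.py 0.5467 -0.3577 0.006 94.6
```

```text
time_s: 31.05
position: [0.548, -0.3538, 0.1706]
eef_rot: [-0.028, 0.707, 0.029, 0.706]
contact_force: [0.1, -0.3, -0.3]
opening: 0.841
n 3580 z 0.028208461740066526 ((546.3915405273438, -358.2733459472656), (80.2801284790039, 47.997318267822266), 4.208069324493408)
t 31.10 pos [ 0.5481 -0.3537  0.1709] jaw yaw 94.61 tilt 0.08 j1,j6 [-0.67 -2.33] F [ 0.   0.9 -0.2] open 0.0804
 turn(tool x) 0.01  dp now mm [164.9  -4.   -1.5]
 dp after turn mm [164.9  -4.   -1.5]  alt turn -179.99165271547554
```

View pics/w11.png

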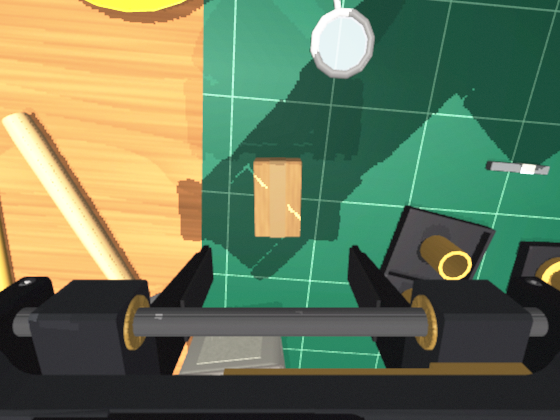

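```bash
python3 -m inch '[{"hand":0.08,"dp":[0.03,-0.004,-0.001],"turn":0},{"hand":0.08,"dp":[0.04,0,-0.001],"turn":0},{"hand":0.08,"dp":[0.04,0,0],"turn":0},{"hand":0.08,"dp":[0.03,0,0],"turn":0},{"hand":0.08,"dp":[0.012,0,0],"turn":0},{"hand":0.08,"dp":[0,0,0],"turn":0},{"hand":0.08,"dp":[0,0,0],"turn":0}]'; python3 go.py 0.5464 -0.358 0.006 94.4
```

```text
time_s: 31.8
position: [0.5472, -0.3594, 0.0207]
eef_rot: [-0.029, 0.706, 0.028, 0.707]
contact_force: [0.7, -0.8, 1.0]
opening: 0.84
t 31.80 pos [ 0.5472 -0.3594  0.0207] jaw yaw 94.60 tilt 0.09 j1,j6 [-0.68 -2.33] F [ 0.7 -0.8  1. ] open 0.0799
 turn(tool x) 0.20  dp now mm [14.7  1.5 -0.7]
 dp after turn mm [14.7  1.5 -0.7]  alt turn -179.8031209242622
```

```bash
python3 -m inch '[{"hand":0.08,"dp":[0.01,0.001,-0.001],"turn":0},{"hand":0.08,"dp":[0.004,0,0],"turn":0},{"hand":0.08,"dp":[0,0,0],"turn":0},{"hand":0.08,"dp":[0,0,0],"turn":0}]'; python3 go.py 0.5464 -0.358 0.006 94.4;  python3 -m inch '[{"hand":0.04,"dp":[0,0,0],"turn":0},{"hand":0.04,"dp":[0,0,0],"turn":0},{"hand":0.04,"dp":[0,0,0],"turn":0},{"hand":0.04,"dp":[0,0,0],"turn":0},{"hand":0.04,"dp":[0,0,0],"turn":0}]'; python3 go.py 0.5464 -0.358 0.006 94.4
```

```text
time_s: 32.2
position: [0.5455, -0.3587, 0.0057]
eef_rot: [-0.028, 0.706, 0.028, 0.707]
contact_force: [0.5, 0.6, 0.2]
opening: 0.842
t 32.20 pos [ 0.5455 -0.3587  0.0057] jaw yaw 94.57 tilt 0.02 j1,j6 [-0.68 -2.33] F [0.5 0.6 0.2] open 0.0801
 turn(tool x) 0.17  dp now mm [-0.3  0.6  0.9]
 dp after turn mm [-0.3  0.6  0.9]  alt turn -179.834471153639
time_s: 32.7
position: [0.5454, -0.3585, 0.0054]
eef_rot: [-0.028, 0.707, 0.028, 0.707]
contact_force: [0.7, 0.9, 0.6]
opening: 0.504
t 32.70 pos [ 0.5454 -0.3585  0.0054] jaw yaw 94.57 tilt 0.01 j1,j6 [-0.68 -2.33] F [0.7 0.9 0.6] open 0.0480
 turn(tool x) 0.17  dp now mm [-0.6  0.4  1. ]
 dp after turn mm [-0.6  0.4  1. ]  alt turn -179.83048149793711
```

```bash
python3 -m inch '[{"hand":0.04,"dp":[-0.02,0,0],"turn":0},{"hand":0.04,"dp":[-0.04,0,0],"turn":0},{"hand":0.04,"dp":[-0.05,0,0],"turn":0},{"hand":0.04,"dp":[-0.05,0,0],"turn":8},{"hand":0.04,"dp":[-0.01,0,0],"turn":8},{"hand":0.04,"dp":[0,0,0],"turn":0}]';python3 go.py 0.5313 0.3308 0.15 78.6
```

```text
time_s: 33.3
position: [0.5459, -0.3589, 0.1777]
eef_rot: [0.07, 0.702, -0.072, 0.705]
contact_force: [0.2, -0.2, -2.0]
opening: 0.503
t 33.30 pos [ 0.5459 -0.3589  0.1777] jaw yaw 78.45 tilt 0.22 j1,j6 [-0.68 -2.05] F [ 0.2 -0.2 -2. ] open 0.0479
 turn(tool x) -0.15  dp now mm [  25.9  672.9 -152.5]
 dp after turn mm [  25.9  673.3 -150.7]  alt turn 179.8527177135685
```

```bash
python3 -m inch '[{"hand":0.04,"dp":[0,0.02,-0.004],"turn":0},{"hand":0.04,"dp":[0,0.035,-0.008],"turn":0},{"hand":0.04,"dp":[0,0.035,-0.008],"turn":0},{"hand":0.04,"dp":[0,0.035,-0.008],"turn":0},{"hand":0.04,"dp":[0,0.035,-0.008],"turn":0},{"hand":0.04,"dp":[0,0.035,-0.008],"turn":0},{"hand":0.04,"dp":[0,0.035,-0.008],"turn":0},{"hand":0.04,"dp":[0,0.035,-0.008],"turn":0},{"hand":0.04,"dp":[0,0.035,-0.008],"turn":0},{"hand":0.04,"dp":[0,0.035,-0.008],"turn":0},{"hand":0.04,"dp":[0,0.035,-0.008],"turn":0},{"hand":0.04,"dp":[0,0.035,-0.008],"turn":0},{"hand":0.04,"dp":[0,0.035,-0.008],"turn":0},{"hand":0.04,"dp":[0,0.035,-0.008],"turn":0},{"hand":0.04,"dp":[0,0.035,-0.008],"turn":0},{"hand":0.04,"dp":[0,0.035,-0.008],"turn":0},{"hand":0.04,"dp":[0,0.035,-0.008],"turn":0},{"hand":0.04,"dp":[0,0.035,-0.008],"turn":0},{"hand":0.04,"dp":[0,0.03,-0.007],"turn":0},{"hand":0.04,"dp":[0,0.02,-0.004],"turn":0}]';python3 go.py 0.5313 0.3308 0.12 78.6
```

```text
time_s: 35.3
position: [0.5273, 0.3253, 0.1732]
eef_rot: [0.068, 0.705, -0.069, 0.703]
contact_force: [-0.8, -1.5, -0.9]
opening: 0.502
t 35.30 pos [0.5273 0.3253 0.1732] jaw yaw 78.89 tilt 0.20 j1,j6 [ 0.45 -0.93] F [-0.8 -1.5 -0.9] open 0.0478
 turn(tool x) 0.29  dp now mm [53.1  6.3  3. ]
 dp after turn mm [53.1  6.3  3. ]  alt turn -179.70548431098945
```

```bash
python3 -m inch '[{"hand":0.04,"dp":[0.01,0,0],"turn":0},{"hand":0.04,"dp":[0.025,0,0],"turn":0},{"hand":0.04,"dp":[0.025,0,0],"turn":0},{"hand":0.04,"dp":[0,0,0],"turn":0},{"hand":0.04,"dp":[0,0,0],"turn":0}]';python3 go.py 0.5313 0.3308 0.084 78.6
```

```text
time_s: 35.8
position: [0.5286, 0.3226, 0.1145]
eef_rot: [0.07, 0.704, -0.07, 0.703]
contact_force: [0.3, 0.4, -2.0]
opening: 0.504
t 35.80 pos [0.5286 0.3226 0.1145] jaw yaw 78.64 tilt 0.14 j1,j6 [ 0.44 -0.93] F [ 0.3  0.4 -2. ] open 0.0479
 turn(tool x) 0.04  dp now mm [30.5  8.6  1.1]
 dp after turn mm [30.5  8.6  1.1]  alt turn -179.96388298597708
```

```bash
python3 -m inch '[{"hand":0.04,"dp":[0.01,0.005,0.001],"turn":0},{"hand":0.04,"dp":[0.015,0.003,0],"turn":0},{"hand":0.04,"dp":[0.003,0,0],"turn":0},{"hand":0.04,"dp":[0,0,0],"turn":0},{"hand":0.04,"dp":[0,0,0],"turn":0}]';python3 go.py 0.5313 0.3308 0.078 78.6; python3 cart.py 0.068 0.08 w12.png
```

```text
time_s: 36.3
position: [0.5318, 0.3308, 0.0875]
eef_rot: [0.07, 0.704, -0.07, 0.704]
contact_force: [-0.4, 0.8, -1.3]
opening: 0.504
t 36.30 pos [0.5318 0.3308 0.0875] jaw yaw 78.58 tilt 0.00 j1,j6 [ 0.45 -0.92] F [-0.4  0.8 -1.3] open 0.0479
 turn(tool x) -0.02  dp now mm [ 9.5 -0.1 -0.5]
 dp after turn mm [ 9.5 -0.1 -0.5]  alt turn 179.97627315575812
n 3803 2739 rel pitch 17.89 roll -0.11 deg; height at centre 0.0904
t [-0.0885 -0.0705] v [-0.0246  0.0222] ((-79.2269515991211, -1.1362018585205078), (47.59979248046875, 19.07773780822754), 89.80171966552734)
board n 0.0002581676732646334 v [-0.0497  0.0492] t [-0.1245 -0.0125]
```

View pics/w12.png

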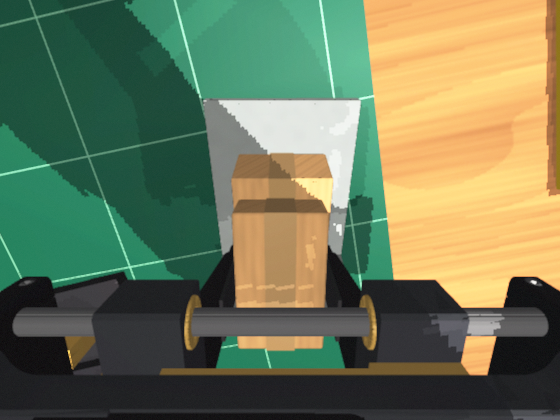

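The small carton is square above the large one, about 1 mm off centre. Lowering slowly.

```bash
python3 -m inch '[{"hand":0.04,"dp":[0.004,0.001,0],"turn":0},{"hand":0.04,"dp":[0.003,0,0],"turn":0},{"hand":0.04,"dp":[0,0,0],"turn":0}]';python3 -m inch '[{"hand":0.04,"dp":[0.002,0,0],"turn":0},{"hand":0.04,"dp":[0.0015,0,0],"turn":0},{"hand":0.04,"dp":[0,0,0],"turn":0}]';python3 -m inch '[{"hand":0.04,"dp":[0.0015,0,0],"turn":0},{"hand":0.04,"dp":[0.0015,0,0],"turn":0},{"hand":0.04,"dp":[0,0,0],"turn":0}]'
```

```text
time_s: 36.65
position: [0.5318, 0.3317, 0.0799]
eef_rot: [0.07, 0.704, -0.071, 0.703]
contact_force: [-0.0, -0.9, -1.5]
opening: 0.504
time_s: 36.95
position: [0.5325, 0.3318, 0.0775]
eef_rot: [0.071, 0.703, -0.07, 0.704]
contact_force: [1.0, -1.9, 3.9]
opening: 0.498
time_s: 37.25
position: [0.5333, 0.3317, 0.0749]
eef_rot: [0.071, 0.703, -0.07, 0.705]
contact_force: [2.8, -3.8, 5.5]
opening: 0.5
```

```bash
python3 -m inch '[{"hand":0.04,"dp":[0.0015,0,0],"turn":0},{"hand":0.04,"dp":[0.0015,0,0],"turn":0},{"hand":0.04,"dp":[0,0,0],"turn":0}]';python3 cart.py 0.068 0.08;python3 -m inch '[{"hand":0.04,"dp":[0.0015,0,0],"turn":0},{"hand":0.04,"dp":[0.0015,0,0],"turn":0},{"hand":0.04,"dp":[0,0,0],"turn":0}]'; python3 cart.py 0.068 0.08
```

```text
time_s: 37.55
position: [0.5336, 0.3316, 0.0721]
eef_rot: [0.071, 0.702, -0.07, 0.705]
contact_force: [4.5, -3.9, 6.1]
opening: 0.505
n 9921 8901 rel pitch 7.41 roll 0.05 deg; height at centre 0.0734
t [-0.0825 -0.0039] v [-0.0237  0.0235] ((-42.756622314453125, -0.16769981384277344), (81.06171417236328, 48.067176818847656), 0.051243651658296585)
board n 0.00027540758252698333 v [-0.0496  0.0492] t [-0.1245 -0.0125]
time_s: 37.9
position: [0.5338, 0.3317, 0.0697]
eef_rot: [0.071, 0.702, -0.07, 0.705]
contact_force: [2.6, -4.5, 12.1]
opening: 0.5
n 9716 8600 rel pitch 4.80 roll 0.06 deg; height at centre 0.0716
t [-0.0816 -0.0026] v [-0.0236  0.0236] ((-41.65565490722656, -0.014879226684570312), (80.99456787109375, 47.97554016113281), 0.29017186164855957)
board n 0.00028501389513257633 v [-0.0496  0.0492] t [-0.1244 -0.0121]
```

```bash
python3 -m inch '[{"hand":0.04,"dp":[0.0015,0,0],"turn":0},{"hand":0.04,"dp":[0,0,0],"turn":0}]'; python3 cart.py 0.068 0.08;  python3 -m inch '[{"hand":0.04,"dp":[0.001,0,0],"turn":0},{"hand":0.04,"dp":[0,0,0],"turn":0}]'; python3 cart.py 0.068 0.08
```

```text
time_s: 38.15
position: [0.5339, 0.3318, 0.0684]
eef_rot: [0.071, 0.702, -0.07, 0.705]
contact_force: [3.0, -4.5, 14.6]
opening: 0.505
n 9654 8443 rel pitch 3.32 roll 0.11 deg; height at centre 0.0706
t [-0.081  -0.0011] v [-0.0235  0.0237] ((-40.808311462402344, 0.08824920654296875), (48.20846939086914, 82.25857543945312), 89.86762237548828)
board n 0.00028772574275331975 v [-0.0496  0.0492] t [-0.1245 -0.0124]
time_s: 38.4
position: [0.5339, 0.3319, 0.0675]
eef_rot: [0.071, 0.702, -0.07, 0.705]
contact_force: [3.8, -4.6, 13.5]
opening: 0.503
n 9567 8268 rel pitch 2.39 roll 0.10 deg; height at centre 0.0700
t [-0.0807 -0.0013] v [-0.0235  0.0238] ((-40.50544357299805, 0.0868682861328125), (48.081581115722656, 81.74283599853516), 89.83235931396484)
board n 0.00029730469095400405 v [-0.0496  0.0492] t [-0.1244 -0.0126]
```

```bash
python3 -m inch '[{"hand":0.04,"dp":[0.001,0,0],"turn":0},{"hand":0.04,"dp":[0,0,0],"turn":0},{"hand":0.056,"dp":[-0.002,0,0],"turn":0},{"hand":0.07,"dp":[0,0,0],"turn":0},{"hand":0.07,"dp":[0,0,0],"turn":0},{"hand":0.07,"dp":[0,0,0],"turn":0}]'; python3 cart.py 0.068 0.08; python3 -m inch '[{"hand":0.07,"dp":[-0.02,0,0],"turn":0},{"hand":0.07,"dp":[-0.05,0,0],"turn":0},{"hand":0.07,"dp":[-0.05,0,0],"turn":0},{"hand":0.07,"dp":[0,0,0],"turn":0}]'; python3 cart.py 0.068 0.08 w13.png
```

```text
time_s: 39.05
position: [0.5318, 0.3318, 0.0661]
eef_rot: [0.07, 0.704, -0.071, 0.703]
contact_force: [-0.2, -0.8, 1.0]
opening: 0.726
n 9121 7720 rel pitch 0.06 roll 0.01 deg; height at centre 0.0685
t [-0.0799 -0.0004] v [-0.0233  0.0236] ((-39.75037384033203, 0.1375579833984375), (81.88554382324219, 47.87966537475586), 0.001038256916217506)
board n 0.0002932106213685698 v [-0.0496  0.0492] t [-0.1244 -0.0141]
time_s: 39.5
position: [0.5341, 0.333, 0.1928]
eef_rot: [0.072, 0.701, -0.068, 0.707]
contact_force: [0.5, 1.2, 0.4]
opening: 0.737
n 4311 3884 rel pitch -0.01 roll 0.06 deg; height at centre 0.0683
t [-0.0798 -0.0007] v [-0.0235  0.0236] ((-40.06861877441406, 0.007831573486328125), (80.7447280883789, 47.87046813964844), 0.10624539852142334)
board n 0.00019909626809663274 v [-0.0497  0.0492] t [-0.1246 -0.0117]
```

View pics/w13.png

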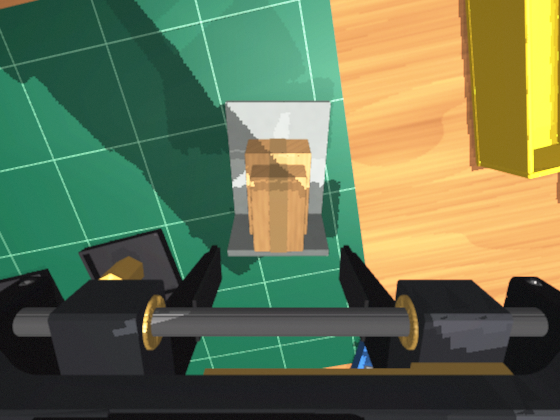

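Both cartons are flush and centred. Next, a final check of the whole scene, including the large carton's end, the magnifier and the fittings.

```bash
python3 cart.py 0.04 0.09; python3 meas.py | grep -v black; python3 - <<'E'
import cv2
from h import *
im=grab('top');W=cloud(im)
a=cv2.imread('pics/top1.png')[40:250,115:465]
cv2.imwrite('pics/crop2.png',cv2.resize(a,(800,480),interpolation=cv2.INTER_CUBIC))
for n,o,y in (('hex',(.6257,.1342),3.3),('bush',(.6478,-.0232),2.4),('sleeve',(.6256,-.1792),-10)):
    t=np.radians(y);d=W[...,:2]+[.0017,0]-o;u=d@[np.cos(t),np.sin(t)];v=d@[-np.sin(t),np.cos(t)]
    m=(u<.008)&(u>-.066)&(abs(v)<.046)&(W[...,2]>.04)&(W[...,2]<.06)
    print(n,m.sum(),'tray frame',u[m].mean().round(4),v[m].mean().round(4),'z top',np.median(W[m][:,2]).round(4))
s=manip.state();print(s['time_s'])
E
```

```text
n 1816 1208 rel pitch -0.16 roll 0.09 deg; height at centre 0.0402
t [-0.09   -0.0009] v [-0.0298  0.0295] ((-44.906734466552734, -0.07560157775878906), (59.68042755126953, 91.08268737792969), 89.72126770019531)
board n 0.00021429742742042415 v [-0.0496  0.0492] t [-0.1246 -0.0116]
bench z 0.5718840943537778 0.008084911616339951
brass/carton px [292.  87.] area 107 ztop 0.051 rectc [ 0.6818 -0.0199] e [ 2.4000e-02 -9.0329e+01] g [3.20000e-02 1.79554e+02]
brass/carton px [228.  97.] area 168 ztop 0.051 rectc [0.6606 0.1366] e [ 3.6000e-02 -9.0333e+01] g [3.70000e-02 1.79804e+02]
brass/carton px [359.  96.] area 134 ztop 0.050 rectc [ 0.6596 -0.1831] e [ 3.8000e-02 -4.5284e+01] g [ 3.30000e-02 -1.35752e+02]
brass/carton px [294. 116.] area 96 ztop 0.051 rectc [ 0.6134 -0.0243] e [ 2.4000e-02 -9.0343e+01] g [2.70000e-02 1.79546e+02]
brass/carton px [231. 125.] area 159 ztop 0.050 rectc [0.5918 0.1278] e [ 3.3000e-02 -4.5056e+01] g [ 3.80000e-02 -1.35465e+02]
brass/carton px [355. 124.] area 123 ztop 0.050 rectc [ 0.592 -0.172] e [ 3.4000e-02 -9.0346e+01] g [3.40000e-02 1.79291e+02]
bras
[... 497 characters left out ...]
ztop 0.028 rectc [0.5158 0.2896] e [  0.063 -16.567] g [ 1.70000e-02 -1.07109e+02]
grey px [327. 166.] area 103 ztop 0.011 rectc [ 0.4941 -0.1064] e [ 6.0000e-02 -9.0368e+01] g [1.00000e-02 1.79384e+02]
grey px [150. 183.] area 214 ztop 0.044 rectc [0.4518 0.325 ] e [ 2.800e-02 -6.361e+01] g [ 6.2000e-02 -1.5348e+02]
grey px [281. 205.] area 104 ztop 0.011 rectc [0.3979 0.0079] e [ 1.100e-02 -8.518e+01] g [ 6.00000e-02 -1.75199e+02]
grey px [409. 207.] area 511 ztop 0.009 rectc [ 0.391  -0.3114] e [  0.061 -36.237] g [ 7.00000e-02 -1.26102e+02]
hex 158 tray frame -0.0298 -0.0039 z top 0.0488
bush 94 tray frame -0.0312 -0.0002 z top 0.0491
sleeve 83 tray frame -0.0306 0.0009 z top 0.0484
39.7
```

View pics/crop2.png

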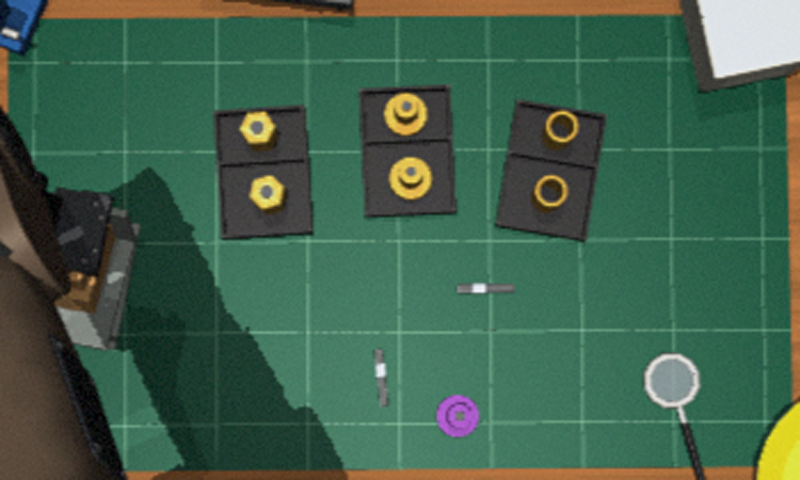

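In the top view all three fittings stand in their own bays at crop px (267,193), (410,178) and (551,191). The magnifier at (671,380) hasn't moved, and the gripper is clear. Handing the job in.

```bash
python3 -c "
from cell import manip
print(manip.state()['qvel']);print(manip.finish_job())"
```

```text
[-0.00141507  0.01493307  0.0032412  -0.00063057  0.00186768 -0.00128637]
the job is handed in; nothing more can be done
None
```

The job is finished and handed in at about 40 s of the 131 s allowed; no verdict was reported.

- **Fittings:** the hex, bush and sleeve each stand upright in the front bay of their own sample's tray. They are within about 4 mm of the bay centres, with tops at about 49 mm, which matches standing on the tray floor.
- **Cartons:** I lowered each one level and pressed it until it swung flat onto the slope in the fingers. After release both lie within 0.2° of the slope and within about 1 mm of centre and of the backstop, the small one on the large one.
- **Magnifier:** it measured the same position at the start and end, to about 0.1 mm, and the gripper ended clear of everything.

**Disagreements and failures:** the top and wrist cameras disagreed by about 2 mm, so I used the wrist camera for grasping and for placing the cartons. In the last top view the arm hid part of the stand, so the final carton figures come from the wrist camera only. No check failed.

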